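Crimp a terminal strip on the lever crimper

ROBOT

A 7-joint arm with a two-finger parallel gripper is mounted at the origin on the work surface. World frame = base frame: x ahead of the robot, y to its left, z up, the work surface at z = 0. Lengths are in m, angles in rad, forces in N, time in s.
With the tool pointing down it reaches from about 0.425 to 0.875 m from the base axis. Payload 4.7 kg.
Tool frame: the origin (TCP) lies on the centre line of the jaws, within the pads' length; the fingertips stand 11 mm ahead of it and the grasp point (between the pads) lies 8 mm behind it; z points along the fingers, x is the direction in which the jaws open and shut, and the axes are right-handed (so a half turn about z gives the same grasp; the last joint's range is limited). The gripper opens to 87 mm and grips with 3 to 60 N. Pads are 19 mm wide; open, the fingers measure 117 mm over their backs; the gripper's body (75 mm by 190 mm) begins 51 mm behind the grasp point.
Start: joints at [-1.333, 0.321, -0.07, 1.45, 0.023, 1.371, -0.057], TCP at [0.144, 0.634, 0.234] pointing down, gripper open.
Joint ranges: [-2.86, 2.86], [-0.3, 2.09], [-1.38, 1.24], [0.06, 2.45], [-1.56, 4.7], [0.09, 2.05], [-2.69, 2.69]. Speed limits (rad/s): [2.57, 2.57, 3.14, 3.14, 3.14, 3.14, 3.14].

INTERFACE

Orientations are given as a unit quaternion [x, y, z, w].
In Python, from station import get_obs, vision, manip gives the robot as it stands.
- The arm moves only by the tool jog_arm, never from a script. Its arguments are lists of equal length, an entry for each row: "fingers": the opening, from -1 (shut) to 1 (fully open), so that 0 is half open; "dp": the shift along the tool's x, y, z in m, a list of three; "turn": the turn about the tool's z in rad. In form: {"fingers": [fingers, ...], "dp": [[dx, dy, dz], ...], "turn": [turn, ...]}. A call has 1 to 10 rows; each row shifts and turns the commanded pose from where the row before left it, along the tool's axes as they then stand; what a row does not reach is not made up. A row lasts 1/8 s, in which the tool goes at most 62.5 mm and 10.7 degrees, less where a joint would pass 70% of its speed; a pose out of reach is approached as far as the arm can. A call with a gripper value outside its range is refused whole. The fingers move at their own pace and stop on an object; the grip force is fixed at half the most. Time passes only in rows, so rows that do not move let the fingers close. It gives the time, the measured TCP pose, the force and the opening at its end, in the units of the state.
- get_obs(): the state, without advancing time (a new reading comes with each control period).
- vision.snapshot(name): name is "side" or "top"; returns a dict with "pixels" (384x512x3 uint8, red, green, blue), "fovy" (degrees; the focal length in pixels is half the picture's height over the tangent of half this angle, whatever the lens; pixels are square), "cx", "cy" (the principal point, pixels), "R" (3x3) and "t" (3): a world point X has camera coordinates R X + t. Camera axes: x right, y down, z forward; pixel columns grow to the right and rows downward; lengths in m; the calibration is good to about 2 mm. A picture is of the moment at which its call begins. There is no depth.
- manip.finish_job(): hands the job in, once; it reports no verdict.
Trained networks look in a picture, given as the dict that the camera call returned (one of the last four; its "shot" number tells which), for a name from the list of things; names that differ only in an ending like _2 or _b are one class to them, and where a whole thing is asked for, a point or a joint stands for the part that bears it (a point fixed in the world has none). Each returns a list of dicts, best first, with "confidence" (0 to 1); they miss things now and then, are a little off and sometimes report something else, mostly with a low value. They report only what shows in the picture. A call takes as long as a camera call. They do not tell look-alikes from the thing itself.
- vision.cut_out(picture, query): "region" (384x512 bool, what is visible of it) and "position" ([column, row] in pixels, amid what is visible of it).
The state is a dict: "time": time; "q": joint angles; "joint_vel": joint speeds; "effort": joint torques, N m; "tcp_pos": TCP position; "tool_rot": TCP orientation; "force": force on the tool from outside, world axes, zero at the start; "torque": the same for the moment, N m; "gripper_width": finger opening in m.
Only numpy, scipy, OpenCV 4.12 (cv2) and the standard library are available. Lean on these libraries where they do the work, as an engineer would, in place of code of your own. Each camera call takes 0.05 s, during which the arm holds its last target.

TASK

Crimp the black five-lug terminal strip: with the crimper's red-knobbed safety catch still on, lay the strip flat in the nest under the ram, crimp barrel up to the back stop, and let go of it. Then throw the catch right back, pull the handle fully down, bring it right up again and set the catch back on, leaving the crimped strip in the nest. Leave the tan strip, the radio back, the speaker bezel and the carry ring where they lie.

Things in the scene. Friction and masses are not known exactly. Their poses are not given: they have to be found in the camera images.
- crimper: Cast grey lever crimper, bolted down. Origin on the bench under the ram axis; x runs from the open throat (which faces the robot's left, roughly) back to the column, y to the lever's side (away from the robot), z up. Here, mm: base plate x -50 to 125, y +-50, 15 high; column x 45 to 105, y +-25, to z 210; head over the throat x -50 to 105, y +-30, z 105 to 185.
- nose (a point): Lower front edge of the head (crimper frame x -50, y 0, z 105 mm). It overhangs the nest, so a gripper that lays a strip there must lean back about 40 deg (30 to 45) from vertical, fingers pointing down and in under the nose, towards the column; it must have gripped the strip with the same lean.
- nest (a point): Where the middle of the strip's crimp barrel belongs, on the ram axis 6 mm above the anvil (crimper frame 0, 0, 66 mm; same axes). Cheeks 8 mm high and 18 mm apart guide the strip from x -14 to 12, flared from x -25; back stop at x 10.5. With the handle up the ram's die (16 x 18 mm) is 30 mm above the anvil; the handle drives it 18 mm down onto the barrel.
- work_rest (a point): Front end of the narrow work rest (crimper frame x -41, y 0, z 60 mm), 10 mm wide, level with the anvil face (z 60). The strip's tail lies on it and overhangs its end, free at both sides.
- catch (a joint): Safety catch, a hook at the lever side of the head that stands in front of a tooth on the handle's hub: 0 rad = on (handle locked, about 0.08 rad of play), 1.0 = thrown right back, its stop. Turns about the y axis of catch_pivot; opening lifts the knob up and back. Clear of the tooth from 0.25. Stays where left; about 1 N at the knob. Goes on only with the handle right up.
- catch_pivot (a point): Pivot pin of the catch, axis along y (crimper frame x 40, y 43, z 180 mm; same axes).
- catch_knob (a point): Centre of the catch's red ball knob, 20 mm across, on an 8 mm stem above the hook; moves with the catch. Catch on: 43 mm in front of and 42 mm above catch_pivot (crimper frame x -3, y 43, z 222), 37 mm above the head's top. Thrown back: x 52, z 239.
- handle (a joint): Crimping handle: 0 rad = right up at its stop (lever 45 deg above level, leaning to the crimper's front), 1.13 = fully down at its stop (20 deg below level). Turns about the y axis of handle_pivot. Stays where it is left; 3 to 5 N at the ball. Locked by the catch when that is on.
- handle_pivot (a point): On the handle's shaft, axis along y, in the lever's plane (crimper frame x 0, y 80, z 155 mm; same axes).
- handle_ball (a point): Centre of the black ball, 40 mm across, at the end of the 13 mm thick lever rod, 210 mm from handle_pivot; moves with the handle: crimper frame x -148, z 303 when up, x -197, z 83 when down, y 80.
- strip5_center (a point): Centre of the strip to crimp, 66 x 14 x 12 mm (x, y, z), about 35 g; 6 mm above its underside. Black body with five upright copper lugs (to 18 mm high). x points along it to the open copper crimp barrel, its last 18 mm (11 mm high, 13 mm with its ears). The 20 mm of tail at the other end is plain, for gripping.
- strip5_barrel (a point): Middle of that strip's crimp barrel, 24 mm along x from its centre, 9 mm from its end, 6 mm above its underside. Axes as the strip's.
- strip3_center (a point): Bystander: the tan three-lug strip, 52 x 14 x 12 mm; its centre.
- radio_back_center (a point): Bystander: grey bakelite radio back, a 110 x 160 x 6 mm plate (10 mm at a boss) lying flat; its centre.
- bezel_center (a point): Bystander: mottled green speaker bezel, a louvred frame 90 x 120 x 12 mm lying flat; its centre.
- carry_ring_center (a point): Bystander: chrome carry ring, 60 mm across, 8 mm high, lying flat; its centre.
Things that resemble listed ones, but are neither listed nor needed, are in the scene too. What is shaped like the part that bears strip5_center but yellow is not meant.

How it is judged:
By the outcome, as a careful person would: the job done as asked, in the order asked, and still so for the second after the job is handed in, with the robot touching nothing.
It also fails if it takes over 67 s, if anything falls off the work surface, if the arm or the gripper's body presses on something with over 40 N, if the wrist force passes 120 N, or if a joint passes its speed limit or range.

## Working session

There is one attempt and no reset: what is moved stays moved. The work goes in short steps, Python scripts to look and compute and a tool call to move; the robot and the scene stay as the last step left them, time stands still between calls to the robot, and variables do not carry over. Pictures are saved under pics/ and viewed, and the job is handed in when it is done.

Besides the shell and the picture viewer there is one more tool, called after "Emit:" as name([rows], argument=value, ...), one row to a line, values as JSON. jog_arm: Moves the arm, as the interface text tells. Its arguments: {"type":"object","properties":{"fingers":{"type":"array","items":{"type":"number"}},"dp":{"type":"array","items":{"type":"array","items":{"type":"number"}}},"turn":{"type":"array","items":{"type":"number"}}},"required":["fingers","dp","turn"]}

```bash
ls -la; mkdir -p pics
python3 - <<'E'
from station import get_obs, vision, manip
import cv2,numpy as np
o=get_obs();print(o)
for n in ["side","top"]:
    s=vision.snapshot(n)
    cv2.imwrite(f"pics/{n}0.png",s["pixels"][:,:,::-1])
    print(n,{k:v for k,v in s.items() if k!="pixels"})
    np.savez(f"pics/{n}0.npz",**{k:v for k,v in s.items()})
E
```

```text
total 12
drwxr-xr-x  3 agent agent 4096 Dec  7 14:45 .
drwxr-xr-x 23 root  root  4096 Dec  7 14:45 ..
drwxr-xr-x  2 agent agent 4096 Dec  7 14:45 pics
{'time': 0.0, 'q': array([-1.3329103 ,  0.32184148, -0.0700643 ,  1.45169004,  0.02261407,
        1.37079873, -0.05688717]), 'joint_vel': array([ 0.00074197,  0.00019576, -0.00043466, -0.00158408, -0.00031212,
       -0.00068027,  0.00067758]), 'effort': array([-1.03309515e-05, -4.91314960e+01, -4.04216917e-01, -3.12512612e+01,
       -6.39030640e-02,  4.41066083e-02,  2.10506696e-04]), 'tcp_pos': array([0.144195  , 0.6332493 , 0.23244179]), 'tool_rot': array([ 7.81631364e-01,  6.23739897e-01, -7.23834599e-04,  6.53951757e-04]), 'force': array([-0.15308888,  0.13139694,  0.59522896]), 'torque': array([ 0.03125806,  0.01457627, -0.04046385]), 'gripper_width': 0.08708540842952812}
side {'fovy': 54.94758043035687, 'cx': 253.7198076513353, 'cy': 190.5696689354478, 'R': array([[-0.95406287, -0.29957167, -0.0045672 ],
       [-0.22797852,  0.73577827, -0.63769596],
       [ 0.19439609, -0.60736081, -0.77027463]]), 't': array([0.4957873 , 0.23607346, 1.04305846]), 'shot': 1}
top {'fovy': 46.79931465144673, 'cx': 249.84171224337598, 'cy': 196.09375835359612, 'R': array([[ 0.00240655, -0.99972554,  0.02330351],
       [-0.99142357, -0.00543025, -0.13057492],
       [ 0.13066562, -0.02278942, -0.99116454]]), 't': array([-0.02845474,  0.50797307,  1.42306469]), 'shot': 2}
```

View pics/side0.png

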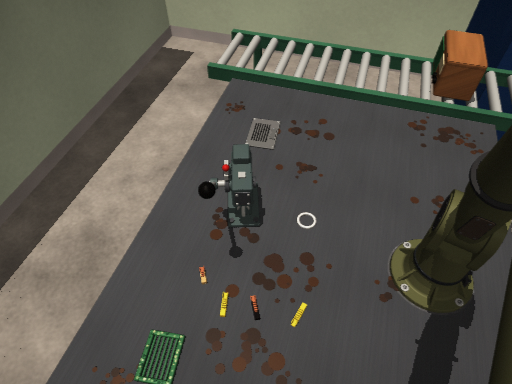

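View pics/top0.png

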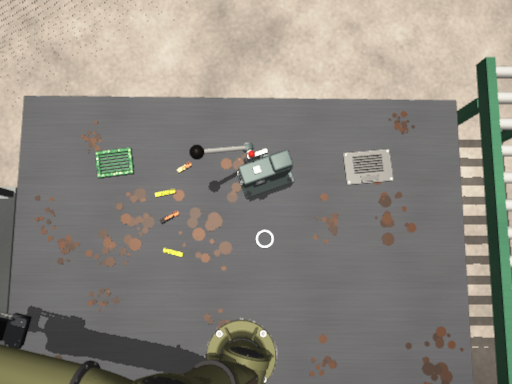

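```bash
cat > h.py <<'E'
from station import get_obs, vision, manip
import cv2,numpy as np
from scipy.spatial.transform import Rotation as Rn
def K(s):
    f=192/np.tan(np.radians(s["fovy"])/2); return f
def proj(s,X):
    X=np.atleast_2d(X); c=X@np.array(s["R"]).T+s["t"]; f=K(s)
    return np.c_[s["cx"]+f*c[:,0]/c[:,2], s["cy"]+f*c[:,1]/c[:,2]]
def ray(s,px):
    f=K(s); d=np.array([(px[0]-s["cx"])/f,(px[1]-s["cy"])/f,1.]); R=np.array(s["R"])
    return -R.T@s["t"], R.T@d
def atz(s,px,z):
    o,d=ray(s,px); return o+d*(z-o[2])/d[2]
def tri(obs):
    A=np.zeros((3,3));b=np.zeros(3)
    for s,px in obs:
        o,d=ray(s,px); d=d/np.linalg.norm(d); P=np.eye(3)-np.outer(d,d); A+=P;b+=P@o
    X=np.linalg.solve(A,b); return X,[proj(s,X)[0]-px for s,px in obs]
def save(s,name,box=None,sc=1):
    im=s["pixels"][:,:,::-1]
    if box: im=im[box[1]:box[3],box[0]:box[2]]
    im=cv2.resize(im,None,fx=sc,fy=sc,interpolation=cv2.INTER_CUBIC)
    cv2.imwrite(f"pics/{name}.png",im)
E
python3 - <<'E'
from h import *
S={n:vision.snapshot(n) for n in["side","top"]}
for n,s in S.items():
    np.savez(f"pics/{n}1.npz",**s)
    for q in ["strip5_center","strip5_barrel","crimper","handle_ball","catch_knob","strip3_center","carry_ring_center","nest","nose"]:
        try:
            for r in vision.cut_out(s,q)[:4]:
                print(n,q,round(r["confidence"],2),np.round(r["position"],1),r["region"].sum())
        except Exception as e: print(n,q,e)
save(S["side"],"sidez",(190,130,330,330),4); save(S["side"],"side_crimp",(190,140,280,260),5)
save(S["top"],"topz",(150,130,310,250),5)
E
```

```text
side strip5_center 0.55 [223.8 306.4] 121
side strip5_center 0.43 [254.1 306.8] 146
side strip5_barrel 0.52 [221.3 305.1] 152
side crimper 0.93 [235.6 188. ] 2660
side handle_ball 0.81 [210.6 186.7] 378
side handle_ball 0.28 [157.9 361.1] 1208
side catch_knob 0.71 [240.7 186.7] 2758
side catch_knob 0.68 [222.5 171. ] 106
side strip3_center 0.52 [200.7 274.1] 70
side carry_ring_center 0.58 [307.8 215. ] 131
side nest 0.87 [237.2 186.7] 2581
side nose 0.66 [234.8 187.6] 2740
top strip5_center 0.58 [165.1 191.8] 74
top strip5_barrel 0.44 [171.3 253.7] 102
top crimper 0.98 [254.9 166.7] 2387
top crimper 0.24 [217.4 152.4] 550
top handle_ball 0.95 [207.  152.2] 369
top catch_knob 0.55 [255.1 153.6] 96
top carry_ring_center 0.51 [256.7 234.6] 96
top nest 0.82 [257.  166.5] 2518
top nest 0.27 [217.  149.9] 480
top nose 0.95 [260.  168.5] 2386
```

View pics/topz.png

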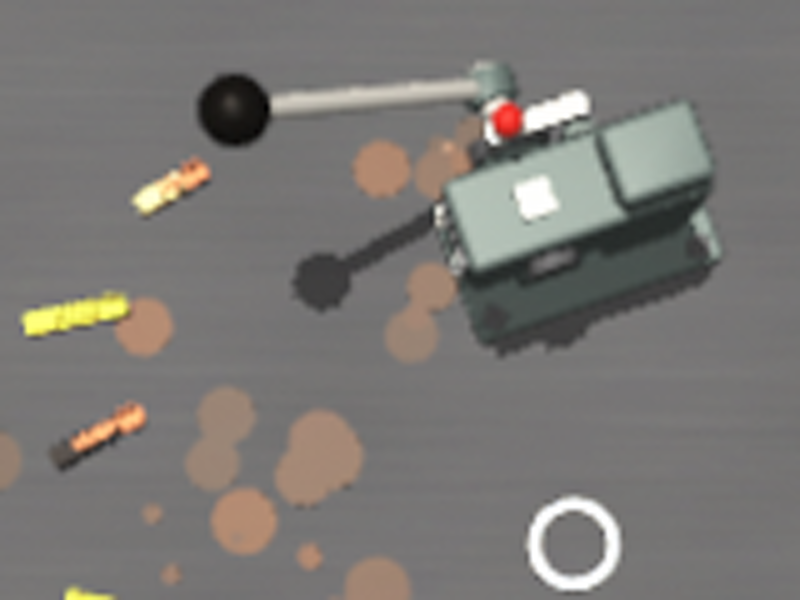

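View pics/side_crimp.png

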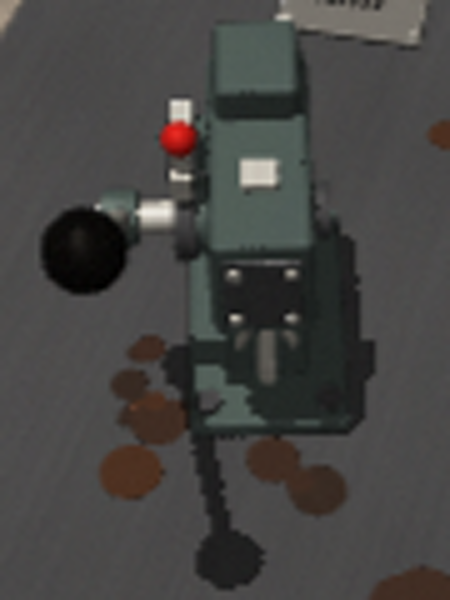

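Run:
```python
from h import *
s=dict(np.load("pics/side1.npz",allow_pickle=True)); save(s,"sstrip",(190,255,320,335),6)
s=dict(np.load("pics/top1.npz",allow_pickle=True)); save(s,"tstrip",(145,180,205,230),10)
```

```text
(no output)
```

View pics/sstrip.png

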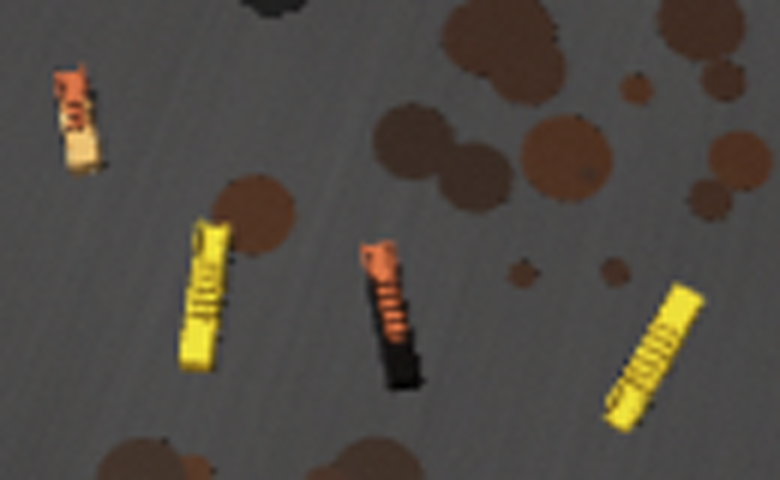

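View pics/tstrip.png

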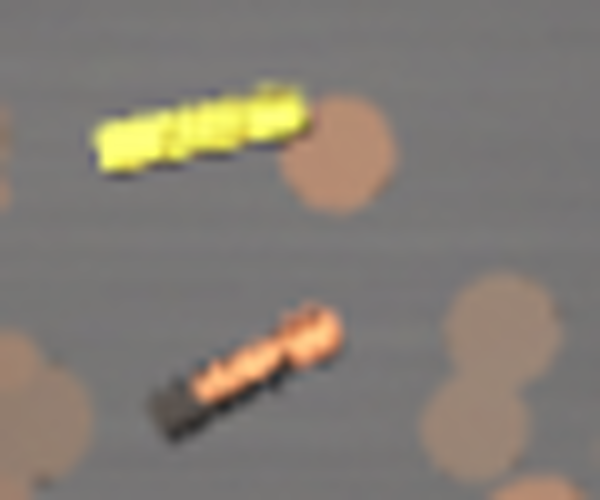

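Run:
```python
from h import *
S={n:dict(np.load(f"pics/{n}1.npz",allow_pickle=True)) for n in["side","top"]}
P={}
for n,s in S.items():
    p=s["pixels"].astype(int); r,g,b=p[...,0],p[...,1],p[...,2]
    red=(r>120)&(g<60)&(b<60)
    k,l,st,c=cv2.connectedComponentsWithStats(red.astype(np.uint8))
    for i in range(1,k):
        if st[i,4]>5: print(n,"red",st[i],c[i])
    blk=(p.max(2)<38)
    k,l,st,c=cv2.connectedComponentsWithStats(blk.astype(np.uint8))
    for i in range(1,k):
        if 60<st[i,4]<600: print(n,"blk",st[i],c[i])
    lab=cv2.cvtColor(s["pixels"],cv2.COLOR_RGB2HSV)
    o=(r>140)&(g>60)&(g<150)&(r-b>70)&(lab[...,1]>110)
    k,l,st,c=cv2.connectedComponentsWithStats(o.astype(np.uint8),connectivity=8)
    for i in range(1,k):
        if st[i,4]>3 and st[i,4]<200: print(n,"copper",st[i],c[i])
```

```text
side red [222 165   7   5  29] [224.82758621 166.89655172]
side blk [432  41  12  43 160] [436.65625  62.8625 ]
side blk [476  83  10  18 100] [480.24  89.11]
side blk [198 182  20  17 236] [206.5720339 189.9279661]
side blk [243 185  22  43 225] [258.35111111 208.94222222]
side blk [234 190  20  25 235] [244.4212766  200.41702128]
side blk [223 209  10  17  64] [226.65625  215.765625]
side blk [229 226  14  32 183] [234.33879781 245.55737705]
side copper [199 267   7  11  35] [201.97142857 271.28571429]
side copper [250 295   6   7  24] [252.91666667 298.20833333]
side copper [223 301   4   4   7] [225.14285714 302.71428571]
side copper [222 307   4   1   4] [223.5 307. ]
side copper [299 312   4   3   5] [300.6 313.2]
side copper [291 318   6   5   8] [293.25 319.5 ]
top red [249 151   5   6  18] [251.27777778 154.05555556]
top blk [190 145  14  14 131] [196.50381679 151.69465649]
top blk [  0 188  13   8  70] [  5.58571429 192.25714286]
top blk [  0 314  31  34 465] [ 12.75268817 331.04301075]
top blk [231 347  33  11 166] [246.98795181 351.69277108]
top blk [ 80 361  20  16  91] [ 89.10989011 366.78021978]
top blk [143 376  43   8 240] [161.57083333 380.30833333]
top copper [248 151   5   4   8] [250.25  152.625]
top copper [186 162   4   3   6] [187.83333333 162.83333333]
top copper [173 211   4   3   6] [174.66666667 212.16666667]
top copper [171 215   4   3   4] [172.5  215.75]
top copper [166 218   4   2   4] [167.5 218.5]
```

Run:
```python
from h import *
from scipy.optimize import least_squares
S={n:dict(np.load(f"pics/{n}1.npz",allow_pickle=True)) for n in["side","top"]}
a,t=S["side"],S["top"]
print("ball",tri([(a,(206.8,190.)),(t,(196.5,151.7))]))
print("knob",tri([(a,(225.0,167.2)),(t,(251.3,153.7))]))
obs=[("side",(-148,80,303),(206.8,190.)),("top",(-148,80,303),(196.5,151.7)),("side",(-3,43,222),(225.0,167.2)),("top",(-3,43,222),(251.3,153.7))]
# head top corners from zoomed views: z185 x -50..  y +-30
def z(box,u,v,sc=5): return (box[0]+(u+.5)/sc-.5, box[1]+(v+.5)/sc-.5)
T=(150,130);Sd=(190,140)
obs+=[("top",(-50,30,185),z(T,447,188)),("top",(-50,-30,185),z(T,473,270)),
 ("side",(-50,30,185),z(Sd,206,245)),("side",(-50,-30,185),z(Sd,312,247)),
 ("side",(-50,50,15),z(Sd,192,432)),("side",(-50,-50,15),z(Sd,352,425))]
def W(p,P):
    c,s_=np.cos(p[2]),np.sin(p[2]); P=np.array(P)/1000.
    return np.array([p[0]+c*P[0]-s_*P[1],p[1]+s_*P[0]+c*P[1],P[2]])
def f(p): return np.concatenate([proj(S[n],W(p,P))[0]-px for n,P,px in obs])
r=least_squares(f,[0.6,0,-1.5],loss="soft_l1")
print(r.x,np.degrees(r.x[2])); print(np.round(f(r.x).reshape(-1,2),2))
p=r.x
for nm,P in dict(nest=(0,0,66),nose=(-50,0,105),rest=(-41,0,60),ball=(-148,80,303),knob=(-3,43,222)).items(): print(nm,W(p,P))
# strip
def zz(u,v): return (145+(u+.5)/10-.5,180+(v+.5)/10-.5)
for nm,px in dict(tail=zz(170,425),barrelend=zz(335,322)).items(): print("top",nm,px,atz(t,px,0.006))
def zs(u,v): return (190+(u+.5)/6-.5,255+(v+.5)/6-.5)
for nm,px in dict(tail=zs(404,385),barrelend=zs(378,243)).items(): print("side",nm,px,atz(a,px,0.006))
for nm,px in dict(y1=(223.8,306.4),y2=(298,315)).items(): print(atz(a,px,0.006))
print("strip3",atz(a,(202,274),.006),"ring",atz(a,(306.5,219.5),.004))
print("cams",-a["R"].T@a["t"],-t["R"].T@t["t"])
```

```text
ball (array([0.5924463 , 0.12395266, 0.30348827]), [array([-0.02481618, -0.00566303]), array([0.00443926, 0.02123664])])
knob (array([ 0.60773072, -0.02586686,  0.22254406]), [array([0.33572251, 0.07886163]), array([-0.05588698, -0.320154  ])])
[ 0.56785546 -0.04290062 -1.22432049] -70.14839700574693
[[-0.08 -0.06]
 [ 0.2  -0.08]
 [ 0.45  0.35]
 [-0.2  -0.13]
 [-1.66 -1.6 ]
 [-0.07  0.85]
 [ 0.19  0.72]
 [ 1.03 -0.45]
 [-0.65 -1.03]
 [-0.15 -0.85]]
nest [ 0.56785546 -0.04290062  0.066     ]
nose [0.55087621 0.00412815 0.105     ]
rest [ 0.55393247 -0.00433703  0.06      ]
ball [0.59284288 0.12347134 0.303     ]
knob [ 0.60728145 -0.02547673  0.222     ]
top tail (161.55, 222.05) [0.42359856 0.26458758 0.006     ]
top barrelend (178.05, 211.75) [0.45802501 0.21104733 0.006     ]
side tail (256.9166666666667, 318.75) [0.42658875 0.26862109 0.006     ]
side barrelend (252.58333333333334, 295.0833333333333) [0.45679721 0.21037652 0.006     ]
[0.52018741 0.26321997 0.006     ]
[0.32710821 0.22722831 0.006     ]
strip3 [0.61163965 0.19323315 0.006     ] ring [ 0.3706491  -0.07901057  0.004     ]
cams [0.32406544 0.60833894 0.95624892] [0.31773932 0.00674231 1.47748289]
```

```bash
cat >> h.py <<'E'
import json
def st(log=True):
    o=get_obs()
    if log: open("log.jsonl","a").write(json.dumps({k:np.asarray(v).tolist() for k,v in o.items()})+"\n")
    return o
def show(target=None):
    o=st(); R=Rn.from_quat(o["tool_rot"]).as_matrix()
    zt=R[:,2]; tilt=np.degrees(np.arccos(-zt[2])); az=np.degrees(np.arctan2(zt[1],zt[0]))
    print("t",round(o["time"],2),"tcp",np.round(o["tcp_pos"],4),"F",np.round(o["force"],1),"w",round(o["gripper_width"],4))
    print("q",np.round(o["q"],3),"tilt",round(tilt,1),"az",round(az,1)); print("R",np.round(R,3).tolist())
    if target is not None:
        d=R.T@(np.array(target)-o["tcp_pos"]); print("dp_tool",np.round(d,4),"rows>=",round(np.linalg.norm(d)/.0625,2))
    return o,R
E
python3 - <<'E'
from h import *
show([-0.15,0.44,0.25])
E
```

```text
t 1.1 tcp [0.1443 0.6338 0.2336] F [ 0.  -0.6  0.1] w 0.087
q [-1.333  0.321 -0.07   1.451  0.023  1.371 -0.057] tilt 0.0 az 31.1
R [[0.222, 0.975, 0.0], [0.975, -0.222, 0.0], [0.0, 0.0, -1.0]]
dp_tool [-0.2543 -0.244  -0.0165] rows>= 5.64
```

Emit:
jog_arm([
  [-0.036, -0.035, -0.002],
  [-0.036, -0.035, -0.002],
  [-0.036, -0.035, -0.002],
  [-0.036, -0.035, -0.002],
  [-0.036, -0.035, -0.002],
  [-0.036, -0.035, -0.002],
  [-0.036, -0.035, -0.002],
], fingers=[1, 1, 1, 1, 1, 1, 1], turn=[0, 0, 0, 0, 0, 0, 0])

```text
time: 1.98
tcp_pos: [-0.1519, 0.4415, 0.2479]
tool_rot: [0.782, 0.624, 0.0, -0.0]
force: [-0.8, -0.0, 0.8]
gripper_width: 0.087
```

Run:
```python
from h import *
show([-0.10,0.30,0.25])
```

```text
t 1.98 tcp [-0.1519  0.4415  0.2479] F [-0.8 -0.   0.8] w 0.087
q [-1.622 -0.067 -0.321  1.853 -0.021  1.352 -0.59 ] tilt 0.1 az 91.2
R [[0.222, 0.975, -0.0], [0.975, -0.222, 0.001], [0.001, -0.0, -1.0]]
dp_tool [-0.1264  0.082  -0.0022] rows>= 2.41
```

Emit:
jog_arm([
  [-0.032, 0.02, 0],
  [-0.032, 0.02, 0],
  [-0.032, 0.02, 0],
  [-0.032, 0.02, 0],
], fingers=[1, 1, 1, 1], turn=[0, 0, 0, 0])

```text
time: 2.48
tcp_pos: [-0.1195, 0.3269, 0.2315]
tool_rot: [0.776, 0.631, -0.009, 0.021]
force: [-1.0, 0.2, 0.9]
gripper_width: 0.0871
```

Run:
```python
from h import *
show([-0.06,0.20,0.25])
```

```text
t 2.48 tcp [-0.1195  0.3269  0.2315] F [-1.   0.2  0.9] w 0.0871
q [-1.593 -0.301 -0.322  2.071 -0.098  1.404 -0.515] tilt 2.6 az -73.6
R [[0.204, 0.979, 0.013], [0.978, -0.204, -0.044], [-0.041, 0.022, -0.999]]
dp_tool [-0.1127  0.0845 -0.0121] rows>= 2.26
```

Emit:
jog_arm([
  [-0.038, 0.024, 0],
  [-0.038, 0.024, 0],
  [-0.038, 0.024, 0],
  [-0.038, 0.024, 0],
], fingers=[1, 1, 1, 1], turn=[0, 0, 0, 0])

```text
time: 2.98
tcp_pos: [-0.0924, 0.205, 0.1611]
tool_rot: [0.768, 0.62, -0.041, 0.159]
force: [-0.4, 0.3, -0.0]
gripper_width: 0.0869
```

Run:
```python
from h import *
show([-0.06,0.20,0.25])
```

```text
t 2.98 tcp [-0.0924  0.205   0.1611] F [-0.4  0.3 -0. ] w 0.0869
q [-1.518 -0.301 -0.47   2.242 -0.118  1.504 -0.562] tilt 18.9 az -65.5
R [[0.229, 0.964, 0.135], [0.938, -0.181, -0.295], [-0.26, 0.194, -0.946]]
dp_tool [-0.0204  0.0494 -0.0783] rows>= 1.52
```

Emit:
jog_arm([
  [-0.036, 0.014, -0.03],
  [-0.036, 0.014, -0.03],
  [-0.036, 0.014, -0.03],
], fingers=[1, 1, 1], turn=[0, 0, 0])

```text
time: 3.35
tcp_pos: [-0.1199, 0.1615, 0.249]
tool_rot: [0.756, 0.613, -0.051, 0.225]
force: [-0.1, -0.5, -0.5]
gripper_width: 0.0874
```

Run:
```python
from h import *
show([-0.06,0.20,0.25])
```

```text
t 3.35 tcp [-0.1199  0.1615  0.249 ] F [-0.1 -0.5 -0.5] w 0.0874
q [-1.778 -0.301 -0.347  2.11  -0.13   1.782 -0.722] tilt 26.7 az -63.8
R [[0.244, 0.949, 0.199], [0.903, -0.148, -0.403], [-0.353, 0.278, -0.893]]
dp_tool [ 0.049   0.0514 -0.0045] rows>= 1.14
```

```bash
cat > kin.py <<'E'
from h import *
from scipy.optimize import least_squares
def fk(p,q):
    off1,d1,L1,L2,L3,off7,a1,a3,a4,a6=p
    T=np.eye(4)
    def rot(ax,a):
        M=np.eye(4); M[:3,:3]=Rn.from_euler(ax,a).as_matrix(); return M
    def tr(x,z):
        M=np.eye(4); M[0,3]=x; M[2,3]=z; return M
    T=rot('z',q[0]+off1)@tr(a1,d1)@rot('y',q[1])@rot('z',q[2])@tr(a3,L1)@rot('y',q[3])@tr(a4,0)@rot('z',q[4])@tr(0,L2)@rot('y',q[5])@tr(a6,0)@rot('z',q[6]+off7)@tr(0,L3)
    return T
E
python3 - <<'E'
from kin import *
D=[json.loads(l) for l in open("log.jsonl")]
def res(p):
    r=[]
    for d in D:
        T=fk(p,d["q"]); r+=list(T[:3,3]-d["tcp_pos"]); r+=list(.3*(T[:3,:3]-Rn.from_quat(d["tool_rot"]).as_matrix()).ravel())
    return np.array(r)
best=None
for o7 in np.arange(-3,3.2,.8):
    r=least_squares(res,[2.68,.33,.4,.4,.2,o7,0,0,0,0])
    if best is None or r.cost<best.cost: best=r
print(np.round(best.x,4),best.cost); print(np.round(np.abs(res(best.x)).max(),5))
# only lengths
np.save("kin.npy",best.x)
E
```

```text
[ 2.8614 -0.4212  0.6864 -0.4116  0.3336  3.3208  0.9529 -0.1716 -0.2298
  0.0183] 0.07028849362785336
0.1614
```

Run:
```python
from kin import *
import itertools
D=[json.loads(l) for l in open("log.jsonl")]
Q=np.array([d["q"] for d in D]);P=np.array([d["tcp_pos"] for d in D]);RR=Rn.from_quat([d["tool_rot"] for d in D]).as_matrix()
out=[]
for sg in itertools.product([1,-1],repeat=7):
  if sg[0]<0: continue
  sg=np.array(sg)
  def res(pp):
    p=np.r_[pp,0,0,0,0]
    r=[]
    for q,x,R in zip(Q,P,RR):
        T=fk(p,q*sg); r+=list(T[:3,3]-x); r+=list(.3*(T[:3,:3]-R).ravel())
    return np.array(r)
  for o1 in [2.68,-.46]:
   for o7 in [0,1.6,3.1,-1.6]:
    r=least_squares(res,[o1,.33,.4,.4,.2,o7],max_nfev=30)
    out.append((r.cost,tuple(sg),np.round(r.x,4).tolist()))
out.sort(key=lambda z:z[0])
for o in out[:6]: print(o)
```

```text
(np.float64(0.059667216699494346), (np.int64(1), np.int64(-1), np.int64(-1), np.int64(-1), np.int64(-1), np.int64(-1), np.int64(1)), [-0.2368, 0.1693, 0.5441, 0.4915, 0.3556, 0.7614])
(np.float64(0.05966721669967616), (np.int64(1), np.int64(1), np.int64(-1), np.int64(1), np.int64(-1), np.int64(1), np.int64(1)), [2.9048, 0.1693, 0.5441, 0.4915, 0.3556, -2.3802])
(np.float64(0.059667216701626793), (np.int64(1), np.int64(1), np.int64(-1), np.int64(1), np.int64(-1), np.int64(1), np.int64(1)), [2.9048, 0.1693, 0.5441, 0.4915, 0.3556, 3.903])
(np.float64(0.059667216701853765), (np.int64(1), np.int64(1), np.int64(-1), np.int64(1), np.int64(-1), np.int64(1), np.int64(1)), [2.9048, 0.1693, 0.5441, 0.4915, 0.3556, 3.903])
(np.float64(0.059667216702410285), (np.int64(1), np.int64(1), np.int64(-1), np.int64(1), np.int64(-1), np.int64(1), np.int64(1)), [2.9048, 0.1693, 0.5441, 0.4915, 0.3556, -2.3802])
(np.float64(0.05966721670285551), (np.int64(1), np.int64(-1), np.int64(-1), np.int64(-1), np.int64(-1), np.int64(-1), np.int64(1)), [-0.2368, 0.1693, 0.5441, 0.4915, 0.3556, 0.7614])
```

Run:
```python
from kin import *
import itertools
D=[json.loads(l) for l in open("log.jsonl")]
Q=np.array([d["q"] for d in D]);P=np.array([d["tcp_pos"] for d in D]);RR=Rn.from_quat([d["tool_rot"] for d in D]).as_matrix()
out=[]
for sg in itertools.product([1,-1],repeat=4):
  sg=np.array([-1,1,sg[0],sg[1],sg[2],1,sg[3]])
  for s6 in [1]:
   def res(pp):
    p=np.r_[pp,0,0,0,0][:10]
    r=[]
    for q,x,R in zip(Q,P,RR):
        T=fk(p,q*sg); r+=list(T[:3,3]-x); r+=list(.3*(T[:3,:3]-R).ravel())
    return np.array(r)
   for o7 in [0,1.6,3.1,-1.6]:
    r=least_squares(res,[0,.33,.4,.4,.2,o7],max_nfev=40)
    out.append((r.cost,sg.tolist(),np.round(r.x,4).tolist(),r.x,res))
out.sort(key=lambda z:z[0])
for o in out[:4]: print(o[:3])
r=least_squares(out[0][4],np.r_[out[0][3],0,0,0,0]); print(r.cost,np.round(r.x,4),np.abs(r.fun).max())
np.savez("kin.npz",p=r.x,sg=out[0][1])
```

```text
(np.float64(0.00034454217646966406), [-1, 1, -1, 1, -1, 1, -1], [-0.053, 0.2733, 0.4579, 0.5097, 0.3726, -3.1929])
(np.float64(0.0003445421764696667), [-1, 1, -1, 1, -1, 1, -1], [-0.053, 0.2733, 0.4579, 0.5097, 0.3726, 3.0903])
(np.float64(0.0003445421764696724), [-1, 1, -1, 1, -1, 1, -1], [-0.053, 0.2733, 0.4579, 0.5097, 0.3726, 3.0903])
(np.float64(0.015278483917950222), [-1, 1, -1, 1, 1, 1, -1], [-0.0691, -0.0291, 0.5864, 0.4941, 0.1951, 3.0735])
1.4455859458892293 [ 0.0274 -0.0555  0.0751  0.0224 -0.1143 -3.4559  0.0813  0.7572  0.501
 -0.3313] 0.591075434666703
```

```bash
cat > kin.py <<'E'
from h import *
from scipy.optimize import least_squares, minimize
SG=np.array([-1,1,-1,1,-1,1,-1]); AX="zyzyzyz"
LO=np.array([-2.86,-.3,-1.38,.06,-1.56,.09,-2.69]);HI=np.array([2.86,2.09,1.24,2.45,4.7,2.05,2.69])
def fk(p,q):
    # p: 8x3 translations (before each joint and the tool) + 7 angle offsets
    t=p[:24].reshape(8,3); o=p[24:31]
    x=np.array(t[0],float); R=np.eye(3)
    for i in range(7):
        R=R@Rn.from_euler(AX[i],q[i]*SG[i]+o[i]).as_matrix(); x=x+R@t[i+1]
    return x,R
def fit(D):
    p0=np.zeros(31); t=p0[:24].reshape(8,3); t[0,2]=.2733; t[2,2]=0; t[3,2]=.4579; t[5,2]=.5097;t[7,2]=.3726; p0[30]=3.09
    def res(p):
        r=[]
        for d in D:
            x,R=fk(p,d["q"]); r+=list((x-d["tcp_pos"])); r+=list(.3*(R-Rn.from_quat(d["tool_rot"]).as_matrix()).ravel())
        return np.r_[r,.02*(p-p0)]
    r=least_squares(res,p0); n=len(D)*12
    return r.x,np.abs(r.fun[:n]).max()
E
python3 - <<'E'
from kin import *
D=[json.loads(l) for l in open("log.jsonl")]
p,e=fit(D); print(e); print(np.round(p[:24].reshape(8,3),4)); print(np.round(p[24:],4)); np.save("kin.npy",p)
E
```

```text
4.6382679670387006e-05
[[ 1.600e-03  4.000e-04  2.634e-01]
 [-2.800e-03 -5.000e-03 -9.900e-03]
 [-5.000e-04 -5.000e-03  5.000e-03]
 [ 8.000e-04 -4.300e-03  4.629e-01]
 [ 2.400e-03 -4.300e-03  3.100e-03]
 [ 2.800e-03 -2.700e-03  5.128e-01]
 [ 1.400e-03 -2.700e-03 -8.200e-03]
 [ 1.100e-03  5.000e-04  3.644e-01]]
[-1.1000e-03  0.0000e+00  4.0000e-04 -0.0000e+00 -1.0000e-04 -0.0000e+00
  3.1408e+00]
```

```bash
cat >> kin.py <<'E'
def toolR(tilt,az,s=1):
    t,a=np.radians(tilt),np.radians(az)
    z=np.array([np.sin(t)*np.cos(a),np.sin(t)*np.sin(a),-np.cos(t)])
    x=s*np.array([-np.sin(a),np.cos(a),0]); return np.c_[x,np.cross(z,x),z]
def ik(p,pos,R,q0):
    def res(q):
        x,Rr=fk(p,q); return np.r_[(x-pos)*10,(Rr-R).ravel()*2,0.003*(q-q0)]
    b=None
    for k in range(12):
        rng=np.random.default_rng(k)
        s=q0 if k==0 else LO+(HI-LO)*rng.random(7)
        r=least_squares(res,np.clip(s,LO+1e-3,HI-1e-3),bounds=(LO,HI),max_nfev=200)
        if b is None or r.cost<b.cost: b=r
        if k==0 and r.cost<1e-3: break
    x,Rr=fk(p,b.x); return b.x,np.linalg.norm(x-pos),np.degrees(np.arccos(np.clip((np.trace(Rr.T@R)-1)/2,-1,1)))
CX,CY,CYAW=0.56785546,-0.04290062,-1.22432049
def c2w(P,mm=True):
    P=np.array(P)/1000.; c,s=np.cos(CYAW),np.sin(CYAW); return np.array([CX+c*P[0]-s*P[1],CY+s*P[0]+c*P[1],P[2]])
E
python3 - <<'E'
from kin import *
p=np.load("kin.npy"); q0=np.array(get_obs()["q"])
for tilt in [40]:
  for s in [1,-1]:
    R=toolR(tilt,-70,s)
    xs=np.array([np.cos(np.radians(-70)),np.sin(np.radians(-70)),0]);up=np.array([0,0,1.])
    t=np.radians(tilt)
    # corner-> TCP : corner = TCP+11mm*z -9.5*(cos t*xs+ sin t*up)
    def tcp(corner): return corner-.011*R[:,2]+.0095*(np.cos(t)*xs+np.sin(t)*up)
    for nm,c in dict(grasp=np.array([.4415,.2385,0])-.025*xs+[0,0,.002],graspup=np.array([.4415,.2385,0])-.025*xs+[0,0,.15],nest=c2w((-49,0,62)),pre=c2w((-130,0,75)),now=np.array([-.05,.3,.25]),ball=c2w((-148,80,320)),balldn=c2w((-197,80,100)),knob=c2w((0,43,230)),knob2=c2w((60,43,240))).items():
        q,e,a=ik(p,tcp(c),R,q0); print(s,nm,np.round(tcp(c),3),np.round(q,2),round(e*1000,1),round(a,1))
E
```

```text
1 grasp [0.433 0.262 0.017] [-1.2   0.54  0.26  1.84  0.46  1.23 -0.85] 0.0 0.0
1 graspup [0.433 0.262 0.165] [-1.19  0.33  0.25  1.77  0.49  1.48 -0.74] 0.0 0.0
1 nest [0.551 0.003 0.077] [-0.88  0.34  0.44  2.02  0.67  1.02 -0.52] 0.0 0.0
1 pre [0.524 0.079 0.09 ] [-0.98  0.33  0.39  1.98  0.61  1.14 -0.59] 0.0 0.0
1 now [-0.05   0.3    0.265] [-1.71  0.11 -0.17  1.81  0.05  1.92 -1.53] 0.0 0.0
1 ball [0.593 0.123 0.335] [-0.94  0.25  0.38  1.53  0.59  1.55 -0.28] 0.0 0.0
1 balldn [0.576 0.169 0.115] [-0.97  0.47  0.34  1.72  0.54  1.26 -0.55] 0.0 0.0
1 knob [ 0.608 -0.028  0.245] [-0.82  0.2   0.49  1.79  0.64  1.25 -0.23] 0.0 0.0
1 knob2 [ 0.629 -0.085  0.255] [-0.75  0.2   0.53  1.77  0.64  1.19 -0.13] 0.0 0.0
-1 grasp [0.433 0.262 0.017] [-0.84  0.53 -0.16  1.83  0.64  1.32  2.15] 0.0 0.0
-1 graspup [0.433 0.262 0.165] [-0.92  0.33 -0.07  1.76  0.57  1.52  2.34] 0.0 0.0
-1 nest [0.551 0.003 0.077] [-0.62  0.31  0.15  2.    0.76  1.07  2.56] 0.0 0.0
-1 pre [0.524 0.079 0.09 ] [-0.71  0.32  0.09  1.97  0.7   1.18  2.49] 0.0 0.0
-1 now [-0.05   0.3    0.265] [-1.55  0.12 -0.33  1.81  0.06  1.92  1.6 ] 0.0 0.0
-1 ball [0.593 0.123 0.335] [ 0.03  0.33 -0.81  1.51  0.87  1.72  2.69] 0.0 0.0
-1 balldn [0.576 0.169 0.115] [-0.68  0.45 -0.02  1.71  0.68  1.33  2.5 ] 0.0 0.0
-1 knob [ 0.608 -0.028  0.245] [ 0.59  0.39 -1.17  1.76  1.04  1.52  2.69] 0.0 0.0
-1 knob2 [ 0.629 -0.085  0.255] [ 0.79  0.55 -1.38  1.74  1.22  1.61  2.69] 3.5 1.4
```

```bash
cat >> h.py <<'E'
def plan(wps,R=None,pos=None):
    o=get_obs()
    if R is None: R=Rn.from_quat(o["tool_rot"]).as_matrix()
    x=np.array(o["tcp_pos"] if pos is None else pos)
    for w in wps:
        d=np.array(w)-x; n=int(np.ceil(np.linalg.norm(d)/.058)); t=R.T@d
        print(w,"rows",n,"each",np.round(t/n,4).tolist(),"total",np.round(t,4).tolist()); x=np.array(w)
E
python3 - <<'E'
from kin import *
p=np.load("kin.npy"); o=get_obs(); R=Rn.from_quat(o["tool_rot"]).as_matrix()
W=[[-.02,.38,.4],[.33,.24,.45],[.42,-.1,.5],[.25,-.4,.6],[.06,-.52,.7]]
plan(W)
q=np.array(o["q"])
for w in W+[[.06,-.52,.8],[.06,-.52,.9]]:
    q,e,a=ik(p,np.array(w),R,q); print(np.round(q,2),round(e,4),round(a,2))
E
```

```text
[-0.02, 0.38, 0.4] rows 5 each [0.0337, 0.0209, -0.0406] total [0.1683, 0.1044, -0.2031]
[0.33, 0.24, 0.45] rows 7 each [-0.0084, 0.0524, 0.0116] total [-0.0587, 0.3668, 0.0813]
[0.42, -0.1, 0.5] rows 7 each [-0.0433, 0.0214, 0.0157] total [-0.3028, 0.1496, 0.1102]
[0.25, -0.4, 0.6] rows 7 each [-0.0497, -0.0128, -0.0003] total [-0.3477, -0.0893, -0.0022]
[0.06, -0.52, 0.7] rows 5 each [-0.038, -0.027, -0.0157] total [-0.1901, -0.1349, -0.0787]
[-1.62  0.04 -0.18  1.53  0.12  2.03 -0.41] 0.0 0.0
[-1.31 -0.12  0.24  1.58  0.43  1.92  0.39] 0.0 0.0
[-0.05 -0.3  -0.1   1.63  0.41  1.67  1.28] 0.0039 1.0
[ 1.04 -0.3  -0.09  1.41  0.05  1.59  2.32] 0.0044 1.12
[ 0.51 -0.18  0.78  1.04  0.03  1.76  2.69] 0.0 0.0
[ 2.09  0.16 -0.82  0.54  0.04  2.03  2.69] 0.0 0.0
[ 1.78  0.18 -0.44  0.33 -0.04  2.05  2.69] 0.0286 8.59
```

```bash
cat >> h.py <<'E'
def planrows(segs):
    """segs: list of (world target, rows, turn total). prints dp rows"""
    o=get_obs(); R=Rn.from_quat(o["tool_rot"]).as_matrix(); x=np.array(o["tcp_pos"])
    DP=[];TU=[]
    for w,n,tu in segs:
        d=(np.array(w)-x)/n
        for i in range(n):
            DP.append([round(float(v),3) for v in R.T@d]); TU.append(round(tu/n,3)); x=x+R@DP[-1]
            R=R@Rn.from_euler('z',TU[-1]).as_matrix()
    for i in range(0,len(DP),10): print(json.dumps(DP[i:i+10]),json.dumps(TU[i:i+10]))
    print("end",np.round(x,3),np.round(R,3).tolist()); return x,R
E
python3 - <<'E'
from kin import *
p=np.load("kin.npy"); o=get_obs()
segs=[([-.02,.38,.4],5,.95),([.33,.26,.45],7,0),([.47,-.1,.5],7,0),([.3,-.45,.6],7,0),([.06,-.52,.68],4,0)]
x,R=planrows(segs)
q=np.array(o["q"])
for w,_,_ in segs+[([.06,-.52,.76],0,0)]:
    q,e,a=ik(p,np.array(w),R,q); print(np.round(q,2),round(e,4),round(a,2))
E
```

```text
[[0.034, 0.021, -0.041], [0.037, 0.014, -0.041], [0.039, 0.007, -0.041], [0.04, -0.001, -0.041], [0.039, -0.008, -0.041], [0.039, 0.035, 0.011], [0.039, 0.035, 0.011], [0.039, 0.035, 0.011], [0.039, 0.035, 0.011], [0.039, 0.035, 0.011]] [0.19, 0.19, 0.19, 0.19, 0.19, 0.0, 0.0, 0.0, 0.0, 0.0]
[[0.039, 0.035, 0.011], [0.039, 0.035, 0.011], [-0.003, 0.053, 0.018], [-0.003, 0.053, 0.018], [-0.003, 0.053, 0.018], [-0.003, 0.053, 0.018], [-0.003, 0.053, 0.018], [-0.003, 0.053, 0.018], [-0.003, 0.053, 0.018], [-0.042, 0.038, 0.003]] [0.0, 0.0, 0.0, 0.0, 0.0, 0.0, 0.0, 0.0, 0.0, 0.0]
[[-0.042, 0.038, 0.003], [-0.042, 0.038, 0.003], [-0.042, 0.038, 0.003], [-0.042, 0.038, 0.003], [-0.042, 0.038, 0.003], [-0.042, 0.038, 0.003], [-0.061, 0.003, -0.023], [-0.061, 0.003, -0.023], [-0.061, 0.003, -0.023], [-0.061, 0.003, -0.023]] [0.0, 0.0, 0.0, 0.0, 0.0, 0.0, 0.0, 0.0, 0.0, 0.0]
end [ 0.061 -0.521  0.679] [[0.914, 0.354, 0.199], [0.405, -0.821, -0.403], [0.02, 0.449, -0.893]]
[-1.64  0.04 -0.16  1.53  0.12  2.03 -1.36] 0.0 0.0
[-1.31 -0.08  0.24  1.55  0.42  1.92 -0.57] 0.0 0.0
[-0.91 -0.3   0.54  1.59  0.63  1.74  0.15] 0.0 0.0
[-0.06 -0.3   0.63  1.36  0.4   1.6   1.1 ] 0.0 0.0
[ 0.24 -0.3   0.85  1.12  0.22  1.74  1.63] 0.0 0.0
[ 0.38 -0.02  1.13  0.8  -0.17  1.91  1.84] 0.0 0.0
```

Emit:
jog_arm([
  [0.034, 0.021, -0.041],
  [0.037, 0.014, -0.041],
  [0.039, 0.007, -0.041],
  [0.04, -0.001, -0.041],
  [0.039, -0.008, -0.041],
  [0.039, 0.035, 0.011],
  [0.039, 0.035, 0.011],
  [0.039, 0.035, 0.011],
  [0.039, 0.035, 0.011],
  [0.039, 0.035, 0.011],
], fingers=[1, 1, 1, 1, 1, 1, 1, 1, 1, 1], turn=[0.187, 0.187, 0.187, 0.187, 0.187, 0, 0, 0, 0, 0])

```text
time: 4.6
tcp_pos: [0.2331, 0.2987, 0.4321]
tool_rot: [0.951, 0.207, 0.055, 0.223]
force: [0.4, -0.1, 0.0]
gripper_width: 0.0867
```

Run:
```python
from kin import *
show()
planrows([([.33,.26,.45],3,0),([.47,-.1,.5],7,0),([.3,-.45,.6],7,0),([.06,-.52,.68],4,0)])
```

```text
t 4.6 tcp [0.2331 0.2987 0.4321] F [ 0.4 -0.1  0. ] w 0.0867
q [-1.314 -0.09   0.036  1.589  0.34   1.972 -0.77 ] tilt 26.6 az -63.8
R [[0.909, 0.368, 0.197], [0.417, -0.815, -0.401], [0.013, 0.447, -0.894]]
[[0.024, 0.025, 0.006], [0.024, 0.025, 0.006], [0.024, 0.025, 0.006], [-0.003, 0.053, 0.018], [-0.003, 0.053, 0.018], [-0.003, 0.053, 0.018], [-0.003, 0.053, 0.018], [-0.003, 0.053, 0.018], [-0.003, 0.053, 0.018], [-0.003, 0.053, 0.018]] [0.0, 0.0, 0.0, 0.0, 0.0, 0.0, 0.0, 0.0, 0.0, 0.0]
[[-0.043, 0.038, 0.003], [-0.043, 0.038, 0.003], [-0.043, 0.038, 0.003], [-0.043, 0.038, 0.003], [-0.043, 0.038, 0.003], [-0.043, 0.038, 0.003], [-0.043, 0.038, 0.003], [-0.061, 0.001, -0.023], [-0.061, 0.001, -0.023], [-0.061, 0.001, -0.023]] [0.0, 0.0, 0.0, 0.0, 0.0, 0.0, 0.0, 0.0, 0.0, 0.0]
[[-0.061, 0.001, -0.023]] [0.0]
end [ 0.062 -0.521  0.681] [[0.909, 0.368, 0.197], [0.417, -0.815, -0.401], [0.013, 0.447, -0.894]]
```

Emit:
jog_arm([
  [0.024, 0.025, 0.006],
  [0.024, 0.025, 0.006],
  [0.024, 0.025, 0.006],
  [-0.003, 0.053, 0.018],
  [-0.003, 0.053, 0.018],
  [-0.003, 0.053, 0.018],
  [-0.003, 0.053, 0.018],
  [-0.003, 0.053, 0.018],
  [-0.003, 0.053, 0.018],
  [-0.003, 0.053, 0.018],
], fingers=[1, 1, 1, 1, 1, 1, 1, 1, 1, 1], turn=[0, 0, 0, 0, 0, 0, 0, 0, 0, 0])

```text
time: 5.85
tcp_pos: [0.4707, -0.1025, 0.5032]
tool_rot: [0.951, 0.206, 0.055, 0.223]
force: [0.9, -0.2, 0.2]
gripper_width: 0.0876
```

Emit:
jog_arm([
  [-0.043, 0.038, 0.003],
  [-0.043, 0.038, 0.003],
  [-0.043, 0.038, 0.003],
  [-0.043, 0.038, 0.003],
  [-0.043, 0.038, 0.003],
  [-0.043, 0.038, 0.003],
  [-0.043, 0.038, 0.003],
  [-0.058, 0.001, -0.022],
  [-0.058, 0.001, -0.022],
  [-0.058, 0.001, -0.022],
], fingers=[1, 1, 1, 1, 1, 1, 1, 1, 1, 1], turn=[0, 0, 0, 0, 0, 0, 0, 0, 0, 0])

```text
time: 7.1
tcp_pos: [0.2273, -0.4019, 0.6186]
tool_rot: [0.954, 0.207, 0.055, 0.21]
force: [-0.9, -2.0, 0.8]
gripper_width: 0.0871
```

Run:
```python
from kin import *
o,R=show()
D=[json.loads(l) for l in open("log.jsonl")]
p,e=fit(D); print(e); np.save("kin.npy",p)
q=o["q"]
for z in [.65,.7,.75,.8,.85,.9,.95]:
    w=np.r_[o["tcp_pos"][:2],z]
    qq,e,a=ik(p,w,R,np.array(q)); x,R2=fk(p,qq); print(z,np.round(qq,2),round(e,4),round(a,2),np.round(R2[:,2],3))
print(R.T@np.array([0,0,.05]))
```

```text
t 7.1 tcp [ 0.2273 -0.4019  0.6186] F [-0.9 -2.   0.8] w 0.0871
q [ 1.149 -0.301 -0.124  1.369 -0.003  1.636  1.448] tilt 25.0 az -63.1
R [[0.909, 0.371, 0.191], [0.417, -0.827, -0.377], [0.018, 0.423, -0.906]]
2.831094503602527e-05
0.65 [ 1.15 -0.27 -0.13  1.27  0.    1.7   1.45] 0.0 0.0 [ 0.191 -0.377 -0.906]
0.7 [ 1.14 -0.2  -0.13  1.1   0.01  1.8   1.44] 0.0 0.0 [ 0.191 -0.377 -0.906]
0.75 [ 1.13 -0.12 -0.14  0.91  0.03  1.91  1.43] 0.0 0.0 [ 0.191 -0.377 -0.906]
0.8 [ 1.15 -0.   -0.2   0.66  0.07  2.05  1.42] 0.0002 0.08 [ 0.192 -0.378 -0.906]
0.85 [0.75 0.   0.2  0.58 0.08 2.05 1.43] 0.014 4.58 [ 0.23  -0.437 -0.87 ]
0.9 [-0.19  0.02  1.24  0.49  0.    2.05  1.47] 0.0278 9.08 [ 0.261 -0.496 -0.828]
0.95 [ 0.11  0.06  1.04  0.39 -0.09  2.05  1.49] 0.0443 13.5 [ 0.289 -0.552 -0.782]
[ 0.00090937  0.02112983 -0.04530677]
```

Run:
```python
from kin import *
planrows([([.06,-.51,.72],5,0),([.06,-.51,.9],4,0)])
```

```text
[[-0.039, 0.014, -0.017], [-0.039, 0.014, -0.017], [-0.039, 0.014, -0.017], [-0.039, 0.014, -0.017], [-0.039, 0.014, -0.017], [0.001, 0.019, -0.04], [0.001, 0.019, -0.04], [0.001, 0.019, -0.04], [0.001, 0.019, -0.04]] [0.0, 0.0, 0.0, 0.0, 0.0, 0.0, 0.0, 0.0, 0.0]
end [ 0.061 -0.51   0.899] [[0.909, 0.371, 0.191], [0.417, -0.827, -0.377], [0.018, 0.423, -0.906]]
```

Emit:
jog_arm([
  [-0.039, 0.014, -0.017],
  [-0.039, 0.014, -0.017],
  [-0.039, 0.014, -0.017],
  [-0.039, 0.014, -0.017],
  [-0.039, 0.014, -0.017],
  [0.001, 0.019, -0.04],
  [0.001, 0.019, -0.04],
  [0.001, 0.019, -0.04],
  [0.001, 0.019, -0.04],
], fingers=[1, 1, 1, 1, 1, 1, 1, 1, 1], turn=[0, 0, 0, 0, 0, 0, 0, 0, 0])

```text
time: 8.22
tcp_pos: [0.0686, -0.5011, 0.8264]
tool_rot: [0.946, 0.203, 0.053, 0.246]
force: [-0.2, -0.3, 0.2]
gripper_width: 0.0871
```

Run:
```python
from kin import *
o,R=show()
print(R.T@np.array([0,0,.05]))
```

```text
t 8.22 tcp [ 0.0686 -0.5011  0.8264] F [-0.2 -0.3  0.2] w 0.0871
q [ 1.67   0.121 -0.247  0.477 -0.121  2.053  1.771] tilt 29.2 az -65.9
R [[0.912, 0.357, 0.199], [0.409, -0.797, -0.445], [-0.0, 0.488, -0.873]]
[-2.07839874e-05  2.43852323e-02 -4.36504297e-02]
```

Emit:
jog_arm([
  [0, 0.024, -0.044],
  [0, 0.024, -0.044],
  [0, 0.026, -0.043],
  [0, 0.026, -0.043],
], fingers=[1, 1, 1, 1], turn=[0, 0, 0, 0])

```text
time: 8.72
tcp_pos: [0.0747, -0.476, 0.8967]
tool_rot: [0.926, 0.194, 0.053, 0.321]
force: [-0.2, -0.8, -0.1]
gripper_width: 0.0868
```

Run:
```python
from kin import *
o,R=show()
print(R.T@np.array([0,0,.05]))
```

```text
t 8.72 tcp [ 0.0747 -0.476   0.8967] F [-0.2 -0.8 -0.1] w 0.0868
q [ 1.536  0.113 -0.075  0.325 -0.173  2.053  1.746] tilt 37.9 az -68.8
R [[0.919, 0.325, 0.223], [0.393, -0.719, -0.573], [-0.026, 0.614, -0.789]]
[-0.00129632  0.03069912 -0.03944469]
```

Emit:
jog_arm([
  [-0.001, 0.03, -0.04],
  [0, 0, 0],
], fingers=[1, 1], turn=[0.0, 0.04])

```text
time: 8.98
tcp_pos: [0.0762, -0.4697, 0.9143]
tool_rot: [0.923, 0.173, 0.06, 0.339]
force: [0.3, 0.4, -0.1]
gripper_width: 0.0871
```

Run:
```python
from kin import *
o,R=show()
D=[json.loads(l) for l in open("log.jsonl")]
p,e=fit(D); print(e); np.save("kin.npy",p)
segs=[([.25,-.42,.75],5,0),([.47,-.15,.5],7,0),([.45,.15,.4],6,0),([.433,.262,.17],5,0)]
x,R=planrows(segs); q=o["q"]
for w,_,_ in segs:
    q,e,a=ik(p,np.array(w),R,np.array(q)); print(np.round(q,2),round(e,4),round(a,2))
```

```text
t 8.97 tcp [ 0.0762 -0.4697  0.9143] F [ 0.3  0.4 -0.1] w 0.0871
q [ 1.496  0.116 -0.015  0.281 -0.196  2.054  1.699] tilt 40.2 az -69.3
R [[0.933, 0.279, 0.229], [0.36, -0.711, -0.604], [-0.006, 0.646, -0.763]]
2.0268523366007152e-05
[[0.036, -0.019, 0.027], [0.036, -0.019, 0.027], [0.036, -0.019, 0.027], [0.036, -0.019, 0.027], [0.036, -0.019, 0.027], [0.044, -0.041, 0.011], [0.044, -0.041, 0.011], [0.044, -0.041, 0.011], [0.044, -0.041, 0.011], [0.044, -0.041, 0.011]] [0.0, 0.0, 0.0, 0.0, 0.0, 0.0, 0.0, 0.0, 0.0, 0.0]
[[0.044, -0.041, 0.011], [0.044, -0.041, 0.011], [0.014, -0.048, -0.018], [0.014, -0.048, -0.018], [0.014, -0.048, -0.018], [0.014, -0.048, -0.018], [0.014, -0.048, -0.018], [0.014, -0.048, -0.018], [0.006, -0.046, 0.021], [0.006, -0.046, 0.021]] [0.0, 0.0, 0.0, 0.0, 0.0, 0.0, 0.0, 0.0, 0.0, 0.0]
[[0.006, -0.046, 0.021], [0.006, -0.046, 0.021], [0.006, -0.046, 0.021]] [0.0, 0.0, 0.0]
end [0.435 0.261 0.17 ] [[0.933, 0.279, 0.229], [0.36, -0.711, -0.604], [-0.006, 0.646, -0.763]]
[ 1.4  -0.3  -0.34  1.16  0.01  1.57  1.41] 0.0 0.0
[ 0.65 -0.3  -0.66  1.66  0.47  1.46  0.37] 0.0 0.0
[ 0.11  0.07 -0.98  1.61  0.68  1.83 -0.45] 0.0 0.0
[-0.25  0.47 -0.91  1.74  0.81  1.71 -0.98] 0.0 0.0
```

Run:
```python
from kin import *
o=get_obs(); p=np.load("kin.npy")
segs=[([.1,-.6,.75],4,0),([.38,-.45,.6],6,0),([.58,-.1,.5],8,0),([.5,.2,.4],6,0),([.433,.265,.17],5,0)]
x,R=planrows(segs); q=o["q"]
for w,_,_ in segs:
    q,e,a=ik(p,np.array(w),R,np.array(q)); print(np.round(q,2),round(e,4),round(a,2))
```

```text
[[-0.006, -0.002, 0.052], [-0.006, -0.002, 0.052], [-0.006, -0.002, 0.052], [-0.006, -0.002, 0.052], [0.053, -0.021, 0.015], [0.053, -0.021, 0.015], [0.053, -0.021, 0.015], [0.053, -0.021, 0.015], [0.053, -0.021, 0.015], [0.053, -0.021, 0.015]] [0.0, 0.0, 0.0, 0.0, 0.0, 0.0, 0.0, 0.0, 0.0, 0.0]
[[0.039, -0.032, -0.011], [0.039, -0.032, -0.011], [0.039, -0.032, -0.011], [0.039, -0.032, -0.011], [0.039, -0.032, -0.011], [0.039, -0.032, -0.011], [0.039, -0.032, -0.011], [0.039, -0.032, -0.011], [0.006, -0.05, -0.021], [0.006, -0.05, -0.021]] [0.0, 0.0, 0.0, 0.0, 0.0, 0.0, 0.0, 0.0, 0.0, 0.0]
[[0.006, -0.05, -0.021], [0.006, -0.05, -0.021], [0.006, -0.05, -0.021], [0.006, -0.05, -0.021], [-0.008, -0.043, 0.024], [-0.008, -0.043, 0.024], [-0.008, -0.043, 0.024], [-0.008, -0.043, 0.024], [-0.008, -0.043, 0.024]] [0.0, 0.0, 0.0, 0.0, 0.0, 0.0, 0.0, 0.0, 0.0]
end [0.432 0.267 0.171] [[0.933, 0.279, 0.229], [0.36, -0.711, -0.604], [-0.006, 0.646, -0.763]]
[ 1.5  -0.06 -0.04  0.99 -0.16  1.53  1.78] 0.0 0.0
[ 1.41 -0.26 -0.59  1.45  0.13  1.26  1.17] 0.0 0.0
[ 0.71  0.05 -1.03  1.43  0.75  1.62  0.12] 0.0 0.0
[ 0.02  0.32 -1.07  1.45  0.86  1.95 -0.56] 0.0 0.0
[-0.18  0.53 -1.02  1.73  0.86  1.76 -1.02] 0.0 0.0
```

Emit:
jog_arm([
  [-0.006, -0.002, 0.052],
  [-0.006, -0.002, 0.052],
  [-0.006, -0.002, 0.052],
  [-0.006, -0.002, 0.052],
  [0.053, -0.021, 0.015],
  [0.053, -0.021, 0.015],
  [0.053, -0.021, 0.015],
  [0.053, -0.021, 0.015],
  [0.053, -0.021, 0.015],
  [0.053, -0.021, 0.015],
], fingers=[1, 1, 1, 1, 1, 1, 1, 1, 1, 1], turn=[0, 0, 0, 0, 0, 0, 0, 0, 0, 0])

```text
time: 10.22
tcp_pos: [0.3809, -0.4465, 0.5989]
tool_rot: [0.924, 0.173, 0.062, 0.337]
force: [-0.6, -0.3, 0.6]
gripper_width: 0.0867
```

Emit:
jog_arm([
  [0.039, -0.032, -0.011],
  [0.039, -0.032, -0.011],
  [0.039, -0.032, -0.011],
  [0.039, -0.032, -0.011],
  [0.039, -0.032, -0.011],
  [0.039, -0.032, -0.011],
  [0.039, -0.032, -0.011],
  [0.039, -0.032, -0.011],
  [0.006, -0.05, -0.021],
  [0.006, -0.05, -0.021],
], fingers=[1, 1, 1, 1, 1, 1, 1, 1, 1, 1], turn=[0, 0, 0, 0, 0, 0, 0, 0, 0, 0])

```text
time: 11.48
tcp_pos: [0.5533, 0.0009, 0.4658]
tool_rot: [0.924, 0.173, 0.059, 0.336]
force: [0.6, 0.8, 0.6]
gripper_width: 0.0873
```

Run:
```python
from kin import *
show()
planrows([([.5,.2,.4],5,0),([.433,.265,.17],5,0)])
```

```text
t 11.47 tcp [0.5533 0.0009 0.4658] F [0.6 0.8 0.6] w 0.0873
q [ 0.761  0.157 -1.365  1.479  0.843  1.767 -0.132] tilt 39.9 az -69.5
R [[0.933, 0.28, 0.224], [0.359, -0.715, -0.6], [-0.008, 0.641, -0.768]]
[[0.004, -0.04, -0.016], [0.004, -0.04, -0.016], [0.004, -0.04, -0.016], [0.004, -0.04, -0.016], [0.004, -0.04, -0.016], [-0.007, -0.042, 0.024], [-0.007, -0.042, 0.024], [-0.007, -0.042, 0.024], [-0.007, -0.042, 0.024], [-0.007, -0.042, 0.024]] [0.0, 0.0, 0.0, 0.0, 0.0, 0.0, 0.0, 0.0, 0.0, 0.0]
end [0.433 0.265 0.172] [[0.933, 0.28, 0.224], [0.359, -0.715, -0.6], [-0.008, 0.641, -0.768]]
```

```bash
cat >> kin.py <<'E'
def pts(p,q):
    t=p[:24].reshape(8,3); o=p[24:31]; x=np.array(t[0],float); R=np.eye(3); P=[x]
    for i in range(7):
        R=R@Rn.from_euler(AX[i],q[i]*SG[i]+o[i]).as_matrix(); x=x+R@t[i+1]; P.append(x)
    return P[3],P[5],P[7] # elbow, wrist, tcp
def segd(a,b,c):
    s=np.clip(np.dot(c-a,b-a)/np.dot(b-a,b-a),0,1); return np.linalg.norm(a+s*(b-a)-c)
E
python3 - <<'E'
from kin import *
p=np.load("kin.npy"); o=get_obs(); R=Rn.from_quat(o["tool_rot"]).as_matrix(); q=np.array(o["q"])
ball=c2w((-148,80,303)); 
def rep(n,q):
    e,w,t=pts(p,q); print(n,np.round(q,2),"el",np.round(e,2),"wr",np.round(w,2),"ball-dist",round(segd(e,w,ball),3),round(segd(w,t,ball),3))
rep("now",q)
for nm,x in [("g",[.433,.265,.17]),("pre",c2w((-130,0,90))),("nest",[.551,.003,.077])]:
    q,e,a=ik(p,np.array(x),R,q); rep(nm,q); print(e,a)
q2,e,a=ik(p,np.array([.551,.003,.077]),R,np.array([-.88,.34,.44,2.02,.67,1.02,-.52])); rep("nestB",q2)
E
```

```text
now [ 0.76  0.16 -1.37  1.48  0.84  1.77 -0.13] el [ 0.05 -0.07  0.71] wr [0.47 0.22 0.74] ball-dist 0.463 0.208
g [-0.1   0.6  -1.14  1.73  0.92  1.81 -1.06] el [0.27 0.01 0.63] wr [0.35 0.48 0.44] ball-dist 0.387 0.252
3.9212918475964033e-07 0.00011550897996293677
pre [ 0.26  0.55 -1.06  1.94  1.08  1.51 -0.87] el [ 0.24 -0.08  0.65] wr [0.44 0.29 0.36] ball-dist 0.233 0.147
1.6557183088377482e-07 5.8232119576615605e-05
nest [ 0.4   0.53 -1.03  1.98  1.14  1.4  -0.78] el [ 0.21 -0.11  0.65] wr [0.47 0.22 0.35] ball-dist 0.162 0.107
5.9469964448823433e-08 2.1429548445808714e-05
nestB [-0.88  0.32  0.44  2.02  0.67  1.02 -0.5 ] el [0.11 0.1  0.69] wr [0.47 0.22 0.35] ball-dist 0.162 0.107
```

Emit:
jog_arm([
  [0.004, -0.04, -0.016],
  [0.004, -0.04, -0.016],
  [0.004, -0.04, -0.016],
  [0.004, -0.04, -0.016],
  [0.004, -0.04, -0.016],
  [-0.007, -0.042, 0.024],
  [-0.007, -0.042, 0.024],
  [-0.007, -0.042, 0.024],
  [-0.007, -0.042, 0.024],
], fingers=[1, 1, 1, 1, 1, 1, 1, 1, 1], turn=[0, 0, 0, 0, 0, 0, 0, 0, 0])

```text
time: 12.6
tcp_pos: [0.4463, 0.2504, 0.2177]
tool_rot: [0.923, 0.173, 0.061, 0.339]
force: [0.6, 0.2, -1.0]
gripper_width: 0.0866
```

Run:
```python
from kin import *
show()
for n in ["side","top"]:
    s=vision.snapshot(n); np.savez(f"pics/{n}2.npz",**s)
    tips=proj(s,get_obs()["tcp_pos"])[0]; print(n,"tcp px",tips)
    save(s,n+"2",(200,240,330,340) if n=="side" else (130,170,230,245),6 if n=="side" else 8)
```

```text
t 12.6 tcp [0.4463 0.2504 0.2177] F [ 0.6  0.2 -1. ] w 0.0866
q [-0.039  0.546 -1.185  1.695  0.915  1.857 -0.972] tilt 40.3 az -69.2
R [[0.933, 0.278, 0.23], [0.361, -0.71, -0.605], [-0.005, 0.647, -0.763]]
side tcp px [252.38670788 274.21772661]
top tcp px [154.09485773 209.41809001]
```

View pics/side2.png

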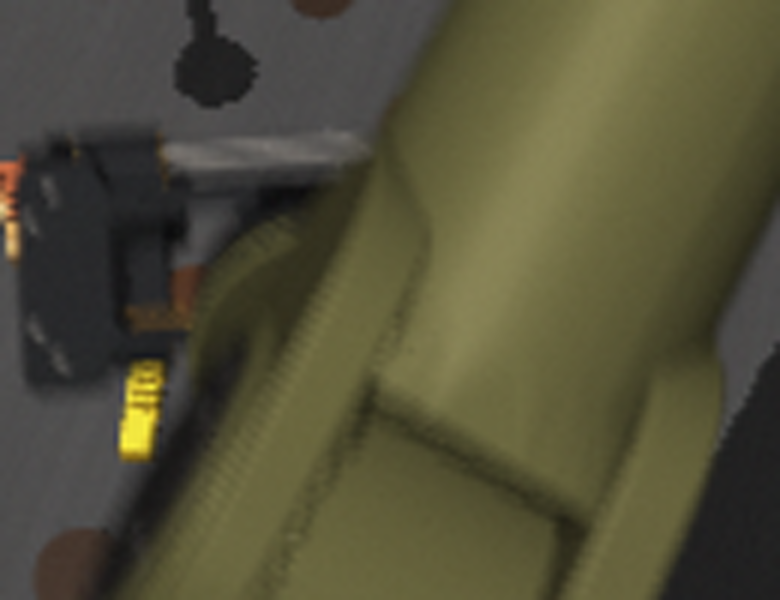

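View pics/top2.png

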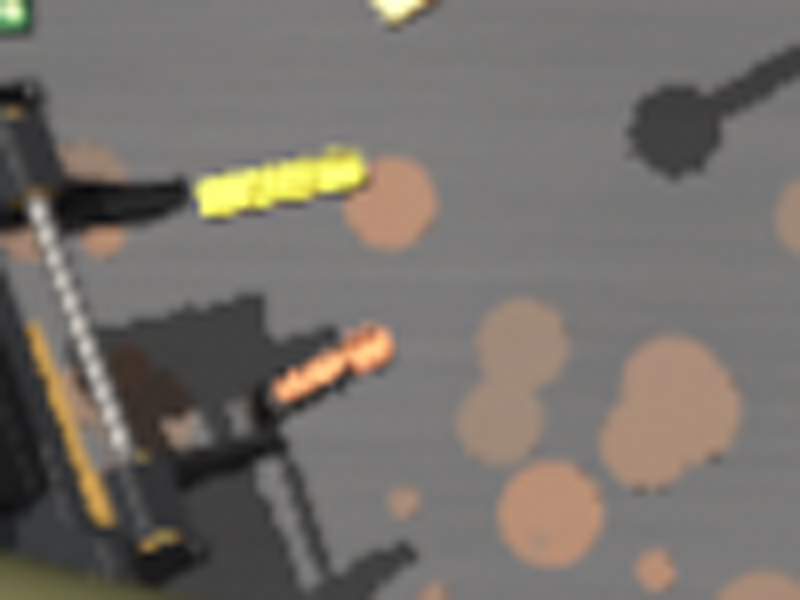

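Run:
```python
from kin import *
o,R=show()
t=dict(np.load("pics/top2.npz",allow_pickle=True))
for u,v in [(203,198),(362,170),(280,395),(392,348)]:
    px=(130+(u+.5)/8-.5,170+(v+.5)/8-.5); print(px,atz(t,px,.008))
c=np.array([.4292,.2606,.003]); off=R@np.array([0,-.0095,.011]); tcp=c-off; print("tcp",tcp)
for s in [1,-1]:
    print("finger outer corner",c+s*.040*R[:,0], c+s*.04*R[:,0]+R@[0,.019,0])
planrows([(tcp+[0,0,.06],3,0),(tcp,2,0)])
```

```text
t 12.7 tcp [0.4444 0.2501 0.2153] F [ 0.2 -1.2  0.5] w 0.0869
q [-0.04   0.549 -1.185  1.699  0.914  1.857 -0.969] tilt 40.3 az -69.5
R [[0.931, 0.286, 0.227], [0.365, -0.707, -0.606], [-0.013, 0.647, -0.762]]
(154.9375, 194.3125) [0.51570876 0.28874986 0.008     ]
(174.8125, 190.8125) [0.52784838 0.22316807 0.008     ]
(164.5625, 218.9375) [0.43378778 0.254618   0.008     ]
(178.5625, 213.0625) [0.45347802 0.20897565 0.008     ]
tcp [0.4294266  0.26055348 0.0175326 ]
finger outer corner [0.46643452 0.27520498 0.00246617] [0.47187722 0.26177846 0.01475867]
finger outer corner [0.39196548 0.24599502 0.00353383] [0.39740818 0.2325685  0.01582633]
[[-0.003, -0.034, 0.032], [-0.003, -0.034, 0.032], [-0.003, -0.034, 0.032], [0.001, -0.019, 0.022], [0.001, -0.019, 0.022]] [0.0, 0.0, 0.0, 0.0, 0.0]
end [0.43  0.262 0.018] [[0.931, 0.286, 0.227], [0.365, -0.707, -0.606], [-0.013, 0.647, -0.762]]
```

Emit:
jog_arm([
  [-0.003, -0.034, 0.032],
  [-0.003, -0.034, 0.032],
  [-0.003, -0.034, 0.032],
  [0, 0, 0],
], fingers=[0.15, 0.15, 0.15, 0.15], turn=[0, 0, 0, 0])

```text
time: 13.2
tcp_pos: [0.432, 0.2611, 0.0797]
tool_rot: [0.923, 0.174, 0.059, 0.339]
force: [0.4, -0.3, 0.6]
gripper_width: 0.0555
```

Run:
```python
from kin import *
o,R=show()
s=vision.snapshot("top"); np.savez(f"pics/top3.npz",**s); save(s,"top3",(130,170,230,245),8)
c=np.array([.4292,.2606,.003]); off=R@np.array([0,-.0095,.011]); tcp=c-off; print("tcp",tcp)
planrows([(tcp,2,0)])
```

```text
t 13.2 tcp [0.432  0.2611 0.0797] F [ 0.4 -0.3  0.6] w 0.0555
q [-0.149  0.722 -1.08   1.797  1.002  1.728 -1.17 ] tilt 40.3 az -69.4
R [[0.932, 0.281, 0.228], [0.362, -0.709, -0.605], [-0.009, 0.647, -0.763]]
tcp [0.42936454 0.26052092 0.0175333 ]
[[-0.002, -0.021, 0.025], [-0.002, -0.021, 0.025]] [0.0, 0.0]
end [0.429 0.26  0.016] [[0.932, 0.279, 0.23], [0.361, -0.711, -0.603], [-0.005, 0.646, -0.764]]
```

View pics/top3.png

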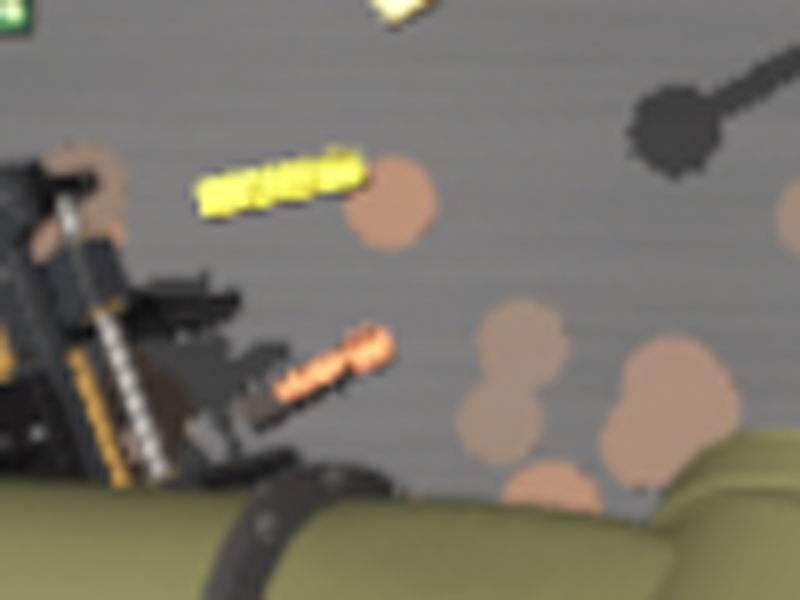

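Emit:
jog_arm([
  [-0.002, -0.021, 0.025],
  [-0.001, -0.021, 0.025],
  [0, 0, 0],
], fingers=[0.15, 0.15, 0.15], turn=[0, 0, 0])

```text
time: 13.62
tcp_pos: [0.4304, 0.2617, 0.0171]
tool_rot: [0.923, 0.173, 0.062, 0.337]
force: [0.1, 0.3, 0.1]
gripper_width: 0.05
```

Run:
```python
from kin import *
o,R=show()
s=vision.snapshot("top"); np.savez(f"pics/top4.npz",**s); save(s,"top4",(140,185,200,235),12)
print("corner",o["tcp_pos"]+R@np.array([0,-.0095,.011]))
```

```text
t 13.62 tcp [0.4304 0.2617 0.0171] F [0.1 0.3 0.1] w 0.05
q [-0.189  0.808 -1.023  1.823  1.062  1.665 -1.248] tilt 40.1 az -69.0
R [[0.933, 0.278, 0.231], [0.361, -0.713, -0.601], [-0.003, 0.644, -0.765]]
corner [0.43029971 0.26182937 0.0025959 ]
```

View pics/top4.png

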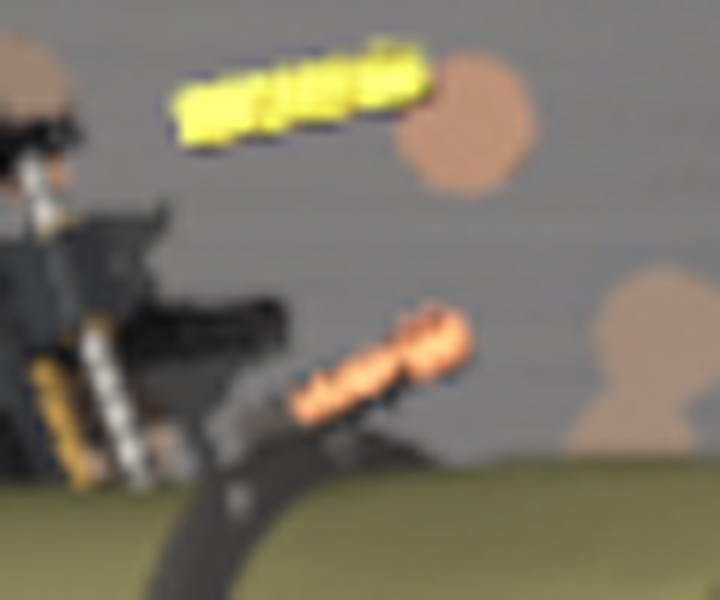

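Emit:
jog_arm([
  [0, 0, 0],
  [0, 0, 0],
  [0, 0, 0],
  [0, 0, 0],
  [0, 0, 0],
  [0, 0, 0],
], fingers=[-1, -1, -1, -1, -1, -1], turn=[0, 0, 0, 0, 0, 0])

```text
time: 14.42
tcp_pos: [0.4292, 0.2617, 0.0156]
tool_rot: [0.923, 0.174, 0.061, 0.337]
force: [-0.7, -0.0, 0.6]
gripper_width: 0.0135
```

Run:
```python
from kin import *
o,R=show()
s=vision.snapshot("top"); np.savez(f"pics/top5.npz",**s); save(s,"top5",(140,185,200,235),12)
```

```text
t 14.43 tcp [0.4292 0.2617 0.0156] F [-0.7 -0.   0.6] w 0.0135
q [-0.189  0.81  -1.023  1.825  1.062  1.664 -1.25 ] tilt 40.0 az -69.1
R [[0.932, 0.279, 0.23], [0.362, -0.713, -0.601], [-0.004, 0.643, -0.766]]
```

View pics/top5.png

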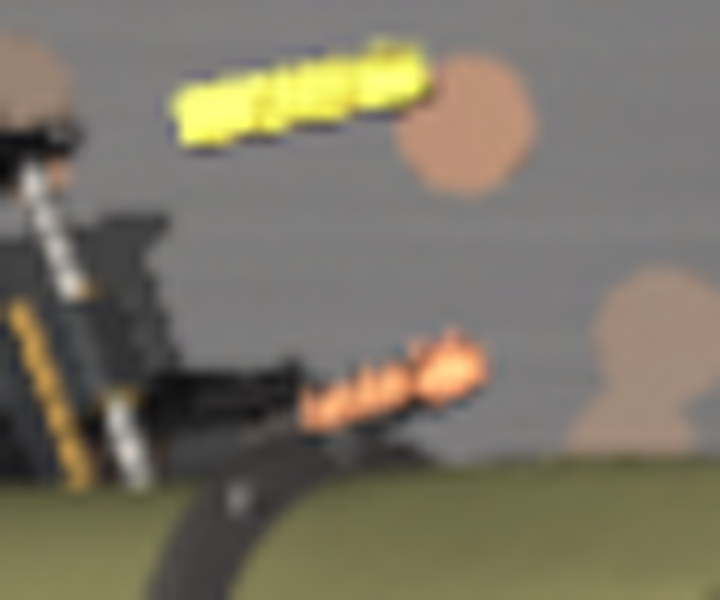

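Run:
```python
from kin import *
o,R=show()
t=dict(np.load("pics/top5.npz",allow_pickle=True))
c=o["tcp_pos"]+R@np.array([0,-.0095,.011]); e=np.r_[R[:2,1],0]; e/=np.linalg.norm(e); l=R[:,0]
for u,v in [(487,365),(455,330),(468,400),(302,412)]:
    px=(140+(u+.5)/12-.5,185+(v+.5)/12-.5)
    X=atz(t,px,.011); print(np.round(X,4),"along",round(e@(X-c),4),"lat",round(l@(X-c),4))
planrows([(o["tcp_pos"]+[0,0,.15],3,0)])
print(c2w((-130,0,90)))
```

```text
t 14.47 tcp [0.4292 0.2617 0.0156] F [0.7 1.2 2. ] w 0.0132
q [-0.189  0.81  -1.023  1.825  1.062  1.664 -1.25 ] tilt 40.0 az -69.1
R [[0.932, 0.279, 0.23], [0.362, -0.713, -0.601], [-0.004, 0.643, -0.766]]
[0.4469 0.2033 0.011 ] along 0.0611 lat -0.0046
[0.4566 0.2123 0.011 ] along 0.0562 lat 0.0076
[0.4373 0.2083 0.011 ] along 0.0529 lat -0.0118
[0.4338 0.2536 0.011 ] along 0.0094 lat 0.0013
[[-0.0, 0.032, -0.038], [-0.0, 0.032, -0.038], [-0.0, 0.032, -0.038]] [0.0, 0.0, 0.0]
end [0.43  0.262 0.165] [[0.932, 0.279, 0.23], [0.362, -0.713, -0.601], [-0.004, 0.643, -0.766]]
[0.52370939 0.07937417 0.09      ]
```

```bash
cat >> kin.py <<'E'
def w2c(X):
    d=np.array(X)-[CX,CY,0]; c,s=np.cos(CYAW),np.sin(CYAW); return np.round(1000*np.array([c*d[0]+s*d[1],-s*d[0]+c*d[1],d[2]]),1)
def corner(o,R): return o["tcp_pos"]+R@np.array([0,-.0095,.011])
def tcp_for(c,R): return np.array(c)-R@np.array([0,-.0095,.011])
E
python3 - <<'E'
from kin import *
o,R=show()
print(w2c(corner(o,R)))
planrows([(o["tcp_pos"]+[0,0,.085],2,0),(tcp_for(c2w((-140,0,85)),R),5,0)])
E
```

```text
t 14.47 tcp [0.4292 0.2617 0.0156] F [0.7 1.2 2. ] w 0.0132
q [-0.189  0.81  -1.023  1.825  1.062  1.664 -1.25 ] tilt 40.0 az -69.1
R [[0.932, 0.279, 0.23], [0.362, -0.713, -0.601], [-0.004, 0.643, -0.766]]
[-333.8  -27.     1.1]
[[-0.0, 0.027, -0.033], [-0.0, 0.027, -0.033], [0.004, 0.03, 0.025], [0.004, 0.03, 0.025], [0.004, 0.03, 0.025], [0.004, 0.03, 0.025], [0.004, 0.03, 0.025]] [0.0, 0.0, 0.0, 0.0, 0.0, 0.0, 0.0]
end [0.518 0.088 0.102] [[0.932, 0.279, 0.23], [0.362, -0.713, -0.601], [-0.004, 0.643, -0.766]]
```

Emit:
jog_arm([
  [0, 0.027, -0.033],
  [0, 0.027, -0.033],
  [0.004, 0.03, 0.025],
  [0.004, 0.03, 0.025],
  [0.004, 0.03, 0.025],
  [0.004, 0.03, 0.025],
  [0.004, 0.03, 0.025],
  [0, 0, 0],
], fingers=[-1, -1, -1, -1, -1, -1, -1, -1], turn=[0, 0, 0, 0, 0, 0, 0, 0])

```text
time: 15.48
tcp_pos: [0.5189, 0.0842, 0.1012]
tool_rot: [0.924, 0.171, 0.06, 0.338]
force: [-0.8, 0.9, -0.5]
gripper_width: 0.0134
```

Run:
```python
from kin import *
o,R=show(); print(w2c(corner(o,R)))
for n in ["side","top"]:
    s=vision.snapshot(n); np.savez(f"pics/{n}6.npz",**s)
    save(s,n+"6",(190,140,310,290) if n=="side" else (175,130,295,215),4 if n=="side" else 6)
```

```text
t 15.47 tcp [0.5189 0.0842 0.1012] F [-0.8  0.9 -0.5] w 0.0134
q [ 0.28   0.554 -1.112  1.937  1.082  1.543 -0.882] tilt 40.1 az -69.5
R [[0.934, 0.275, 0.226], [0.356, -0.713, -0.604], [-0.005, 0.644, -0.765]]
[-136.4   -3.    86.6]
```

View pics/side6.png

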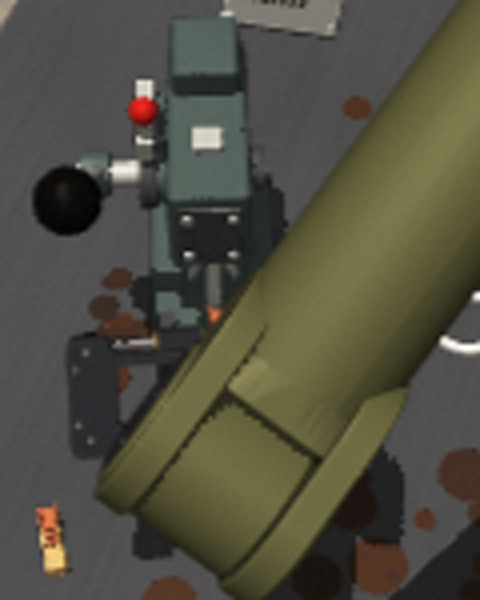

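View pics/top6.png

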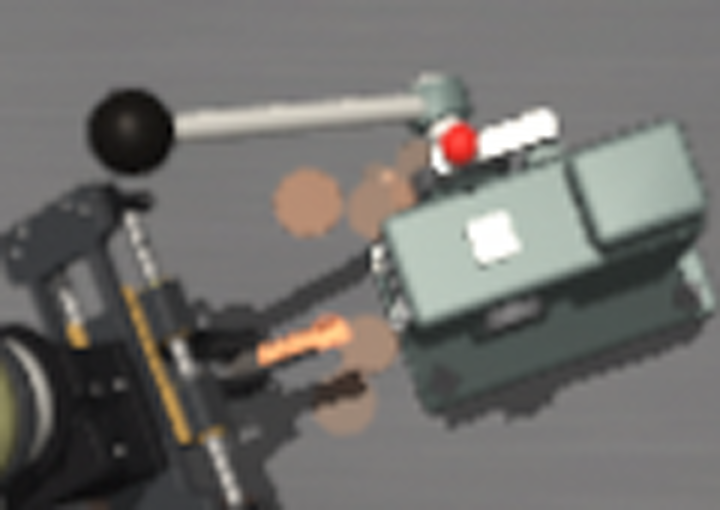

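Run:
```python
from kin import *
t=dict(np.load("pics/top6.npz",allow_pickle=True))
p=t["pixels"].astype(int); r,g,b=p[...,0],p[...,1],p[...,2]
m=(r-b>60)&(r>150); m[:, :210]=0; m[:,236:]=0; m[:180]=0;m[200:]=0
v,u=np.nonzero(m); print(len(u))
d0=None
for uu,vv in sorted(zip(u,v)): 
    pass
X=np.array([w2c(atz(t,(a,c),.099)) for a,c in zip(u,v)])
print("mean",X.mean(0),"slope deg",np.degrees(np.arctan(np.polyfit(X[:,0],X[:,1],1)[0])),X[:,0].min(),X[:,0].max(), X[:,1].min(),X[:,1].max())
# draw crimper outline on top & side
for n in ["top","side"]:
    s=dict(np.load(f"pics/{n}6.npz",allow_pickle=True)); sc=8
    box=(195,130,290,205) if n=="top" else (215,160,290,235)
    im=cv2.resize(s["pixels"][box[1]:box[3],box[0]:box[2],::-1],None,fx=sc,fy=sc,interpolation=cv2.INTER_CUBIC)
    def P(c): q=proj(s,c2w(c))[0]; return (int((q[0]-box[0]+.5)*sc),int((q[1]-box[1]+.5)*sc))
    def L(a,bb,col): cv2.line(im,P(a),P(bb),col,1)
    for y in (-30,30): L((-50,y,185),(45,y,185),(0,255,255)); L((-50,y,185),(-50,y,105),(0,255,255))
    L((-50,-30,185),(-50,30,185),(0,255,255));L((-50,-30,105),(-50,30,105),(0,255,255))
    for y in (-50,50): L((-50,y,15),(125,y,15),(255,0,255))
    L((-50,-50,15),(-50,50,15),(255,0,255))
    for y in (-5,5): L((-41,y,60),(-14,y,60),(0,255,0))
    L((-41,-5,60),(-41,5,60),(0,255,0))
    for y in (-25,25): L((45,y,210),(105,y,210),(0,255,255))
    L((45,-25,210),(45,25,210),(0,255,255))
    cv2.circle(im,P((-3,43,222)),2,(255,255,0),-1)
    cv2.imwrite(f"pics/ov_{n}6.png",im)
```

```text
65
mean [-100.58615385   -3.61692308   99.        ] slope deg -2.685132512041107 -127.7 -77.1 -12.4 3.8
```

View pics/ov_top6.png

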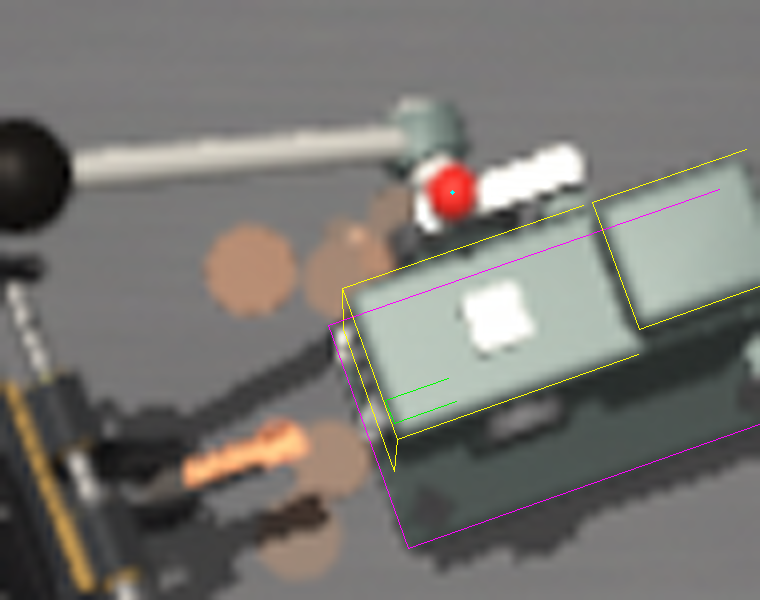

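View pics/ov_side6.png

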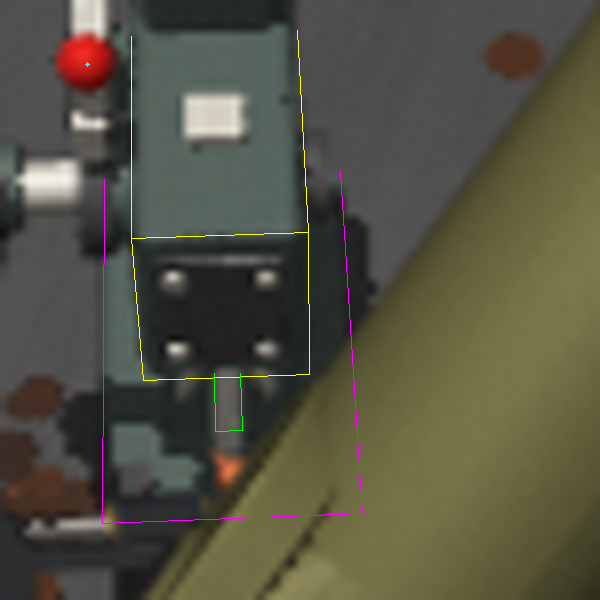

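Run:
```python
from kin import *
s=dict(np.load("pics/side6.npz",allow_pickle=True))
p=s["pixels"].astype(int); r,g,b=p[...,0],p[...,1],p[...,2]
box=(235,205,255,225)
save(s,"bt",box,24)
o,R=show()
for c in [(-78,-3,85),(-78,-3,98),(-78,0,92),(-78,-6,92),(-78,6,92),(-84,0,97)]: print(c,proj(s,c2w(c)))
m=(r-b>50)&(r>110); v,u=np.nonzero(m[205:225,235:255]); print(sorted(zip(v+205,u+235)))
```

```text
t 15.57 tcp [0.518  0.088  0.1011] F [-0.4  0.8  0.9] w 0.0134
q [ 0.276  0.555 -1.115  1.937  1.081  1.542 -0.882] tilt 40.0 az -69.1
R [[0.932, 0.279, 0.229], [0.361, -0.714, -0.6], [-0.004, 0.642, -0.766]]
(-78, -3, 85) [[244.27406315 218.5847631 ]]
(-78, -3, 98) [[244.16356319 215.94767164]]
(-78, 0, 92) [[243.16905895 217.20981262]]
(-78, -6, 92) [[245.26044806 217.13216805]]
(-78, 6, 92) [[241.07711503 217.28747779]]
(-84, 0, 97) [[243.1729755  217.90600247]]
[(np.int64(217), np.int64(242)), (np.int64(217), np.int64(243)), (np.int64(217), np.int64(244)), (np.int64(218), np.int64(242)), (np.int64(218), np.int64(243)), (np.int64(218), np.int64(244)), (np.int64(219), np.int64(242)), (np.int64(219), np.int64(243)), (np.int64(219), np.int64(244)), (np.int64(220), np.int64(243))]
```

View pics/bt.png

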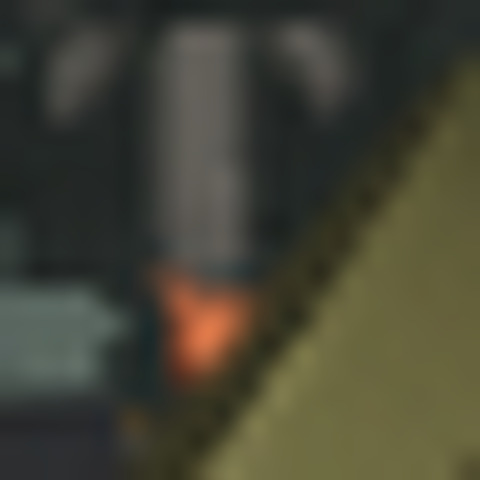

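Run:
```python
from kin import *
s=dict(np.load("pics/side6.npz",allow_pickle=True))
o,R=show(); print(w2c(corner(o,R)))
for c in [(-38,0,60),(-30,0,60),(-25,13,68),(-25,-13,68)]: print(c,proj(s,c2w(c)))
```

```text
t 15.57 tcp [0.518  0.088  0.1011] F [-0.4  0.8  0.9] w 0.0134
q [ 0.276  0.555 -1.115  1.937  1.081  1.542 -0.882] tilt 40.0 az -69.1
R [[0.932, 0.279, 0.229], [0.361, -0.714, -0.6], [-0.004, 0.642, -0.766]]
[-140.3   -2.5   86.6]
(-38, 0, 60) [[243.132512  212.5520869]]
(-30, 0, 60) [[243.06903337 210.41144209]]
(-25, 13, 68) [[238.63819475 207.64863718]]
(-25, -13, 68) [[247.27589839 207.33328228]]
```

Emit:
jog_arm([
  [0.001, -0.013, 0.015],
  [-0.0005, 0.0153, 0.0128],
  [-0.0005, 0.0153, 0.0128],
  [0, 0, 0],
], fingers=[-1, -1, -1, -1], turn=[0, 0, 0, 0])

```text
time: 16.08
tcp_pos: [0.532, 0.0508, 0.0802]
tool_rot: [0.924, 0.174, 0.06, 0.337]
force: [-0.3, 0.3, -0.4]
gripper_width: 0.0135
```

Run:
```python
from kin import *
s=vision.snapshot("side"); np.savez("pics/side7.npz",**s)
o,R=show(); print(w2c(corner(o,R)))
save(s,"side7",(232,190,262,225),18)
```

```text
t 16.12 tcp [0.5319 0.0519 0.0804] F [-1.5  0.8  0. ] w 0.0134
q [ 0.331  0.565 -1.086  1.967  1.129  1.483 -0.86 ] tilt 40.0 az -69.1
R [[0.932, 0.281, 0.229], [0.362, -0.713, -0.6], [-0.005, 0.642, -0.767]]
[-101.6   -1.7   65.9]
```

View pics/side7.png

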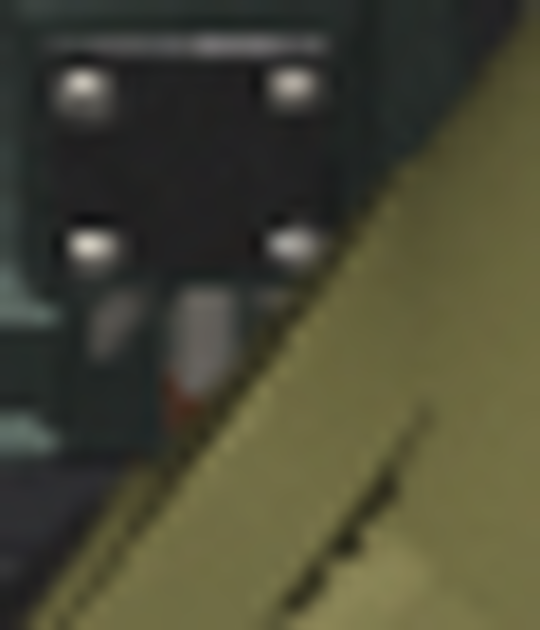

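Emit:
jog_arm([
  [0.0006, 0.0077, 0.0064],
  [-0.0002, 0.0115, 0.0096],
  [-0.0002, 0.0077, 0.0064],
  [0, 0, 0],
], fingers=[-1, -1, -1, -1], turn=[0, 0, 0, 0])

```text
time: 16.62
tcp_pos: [0.5456, 0.017, 0.0818]
tool_rot: [0.924, 0.173, 0.061, 0.337]
force: [-0.4, 1.0, -0.4]
gripper_width: 0.0136
```

Run:
```python
from kin import *
o,R=show(); print(w2c(corner(o,R)))
```

```text
t 16.62 tcp [0.5456 0.017  0.0818] F [-0.4  1.  -0.4] w 0.0136
q [ 0.401  0.546 -1.078  1.977  1.15   1.442 -0.809] tilt 40.1 az -69.2
R [[0.933, 0.278, 0.228], [0.36, -0.713, -0.602], [-0.004, 0.643, -0.765]]
[-64.1  -0.7  67.3]
```

Emit:
jog_arm([
  [0, -0.0026, 0.003],
  [0, 0.0031, 0.0026],
  [0, 0.0031, 0.0026],
  [0, 0.0015, 0.0013],
  [0, 0, 0],
], fingers=[-1, -1, -1, -1, -1], turn=[0, 0, 0, 0, 0])

```text
time: 17.25
tcp_pos: [0.5491, 0.009, 0.0777]
tool_rot: [0.923, 0.173, 0.061, 0.337]
force: [-0.5, 0.1, 0.0]
gripper_width: 0.0132
```

Run:
```python
from kin import *
o,R=show(); print(w2c(corner(o,R)))
```

```text
t 17.25 tcp [0.5491 0.009  0.0777] F [-0.5  0.1  0. ] w 0.0132
q [ 0.413  0.549 -1.071  1.981  1.162  1.428 -0.802] tilt 40.0 az -69.1
R [[0.932, 0.279, 0.229], [0.361, -0.713, -0.601], [-0.004, 0.643, -0.766]]
[-55.4  -0.1  63.2]
```

Emit:
jog_arm([
  [0, -0.001, 0.0012],
  [0, 0.0023, 0.0019],
  [0, 0.0015, 0.0013],
  [0, 0, 0],
], fingers=[-1, -1, -1, -1], turn=[0, 0, 0, 0])

```text
time: 17.75
tcp_pos: [0.5509, 0.0043, 0.0762]
tool_rot: [0.923, 0.173, 0.061, 0.337]
force: [-0.4, -0.2, -0.8]
gripper_width: 0.0138
```

Run:
```python
from kin import *
o,R=show(); print(w2c(corner(o,R)))
s=vision.snapshot("side"); np.savez("pics/side8.npz",**s)
save(s,"side8",(215,165,285,235),8)
```

```text
t 17.75 tcp [0.5509 0.0043 0.0762] F [-0.4 -0.2 -0.8] w 0.0138
q [ 0.42   0.55  -1.068  1.982  1.168  1.421 -0.798] tilt 40.0 az -69.1
R [[0.932, 0.279, 0.229], [0.361, -0.713, -0.601], [-0.004, 0.643, -0.766]]
[-50.3   0.   61.6]
```

View pics/side8.png

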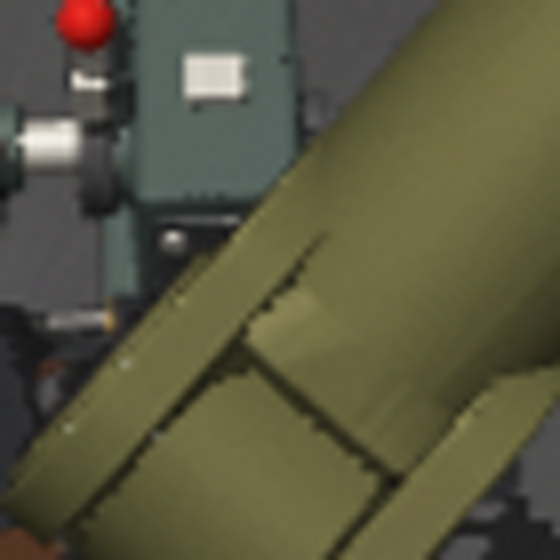

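Emit:
jog_arm([
  [0, 0.0012, 0.001],
  [0, 0.0011, 0.001],
  [0, 0, 0],
], fingers=[-1, -1, -1], turn=[0, 0, 0])

```text
time: 18.18
tcp_pos: [0.5517, 0.0029, 0.0759]
tool_rot: [0.924, 0.174, 0.061, 0.336]
force: [-2.7, 4.6, 1.5]
gripper_width: 0.0133
```

Run:
```python
from kin import *
o,R=show(); print(w2c(corner(o,R)))
```

```text
t 18.18 tcp [0.5517 0.0029 0.0759] F [-2.7  4.6  1.5] w 0.0133
q [ 0.425  0.549 -1.068  1.983  1.169  1.417 -0.794] tilt 39.9 az -69.0
R [[0.932, 0.281, 0.23], [0.363, -0.714, -0.599], [-0.004, 0.642, -0.767]]
[-48.7   0.3  61.4]
```

Emit:
jog_arm([
  [0, 0.0008, 0.0006],
  [0, -0.0006, 0.0008],
  [0, 0, 0],
], fingers=[-1, -1, -1], turn=[0, 0, 0])

```text
time: 18.55
tcp_pos: [0.5519, 0.0029, 0.0755]
tool_rot: [0.924, 0.175, 0.061, 0.336]
force: [-5.3, 6.7, 4.4]
gripper_width: 0.0134
```

Run:
```python
from kin import *
o,R=show(); print(w2c(corner(o,R)))
```

```text
t 18.55 tcp [0.5519 0.0029 0.0755] F [-5.3  6.7  4.4] w 0.0134
q [ 0.425  0.55  -1.068  1.983  1.17   1.416 -0.794] tilt 39.9 az -68.9
R [[0.931, 0.281, 0.231], [0.364, -0.714, -0.599], [-0.004, 0.642, -0.767]]
[-48.7   0.5  61. ]
```

Emit:
jog_arm([
  [0, 0, 0],
  [0, 0, 0],
  [0, 0, 0],
  [0, 0, 0],
], fingers=[-0.1, -0.1, -0.1, -0.1], turn=[0, 0, 0, 0])

```text
time: 19.05
tcp_pos: [0.5524, 0.0002, 0.0751]
tool_rot: [0.923, 0.173, 0.061, 0.337]
force: [0.5, -0.2, 0.1]
gripper_width: 0.0374
```

Emit:
jog_arm([
  [0, -0.0153, -0.0128],
  [0, -0.0153, -0.0128],
  [0.0005, -0.023, -0.019],
  [0.0005, -0.031, -0.0257],
  [0.0005, -0.031, -0.0257],
  [0, 0, 0],
], fingers=[-0.1, -0.1, -0.1, -0.1, -0.1, -0.1], turn=[0, 0, 0, 0, 0, 0])

```text
time: 19.8
tcp_pos: [0.4975, 0.1471, 0.0742]
tool_rot: [0.923, 0.178, 0.062, 0.335]
force: [0.7, 0.5, -0.4]
gripper_width: 0.039
```

Run:
```python
from kin import *
o,R=show(); print(w2c(corner(o,R)))
s=vision.snapshot("side"); np.savez("pics/side9.npz",**s)
save(s,"side9",(200,160,290,250),7)
```

```text
t 19.8 tcp [0.4975 0.1471 0.0742] F [ 0.7  0.5 -0.4] w 0.039
q [ 0.125  0.642 -1.09   1.907  1.087  1.591 -1.002] tilt 39.8 az -68.6
R [[0.929, 0.286, 0.234], [0.369, -0.713, -0.596], [-0.004, 0.64, -0.768]]
[-202.8   -1.7   59.6]
```

View pics/side9.png

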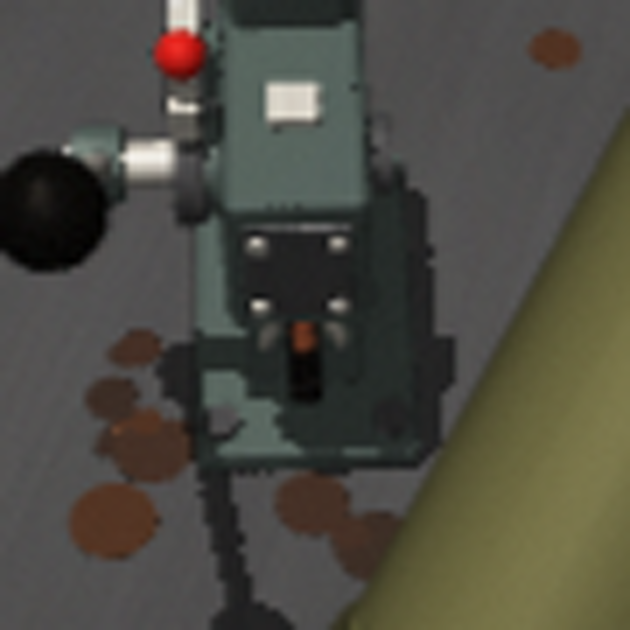

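Run:
```python
from kin import *
s=dict(np.load("pics/side9.npz",allow_pickle=True))
save(s,"side9b",(230,195,260,225),20)
for c in [(-57,0,60),(-57,0,72),(-57,7,72),(-57,-7,72),(-37,0,72)]: q=proj(s,c2w(c))[0]; print(c,q,(q-[230,195]+.5)*20)
```

```text
(-57, 0, 60) [243.28563853 217.71586499] [275.71277058 464.31729987]
(-57, 0, 72) [243.17836548 215.3488552 ] [273.5673097  416.97710406]
(-57, 7, 72) [240.80231775 215.43678765] [226.04635495 418.735753  ]
(-57, -7, 72) [245.55369751 215.26094924] [321.07395018 415.21898486]
(-37, 0, 72) [243.01716158 209.89820625] [270.34323151 307.96412504]
```

View pics/side9b.png

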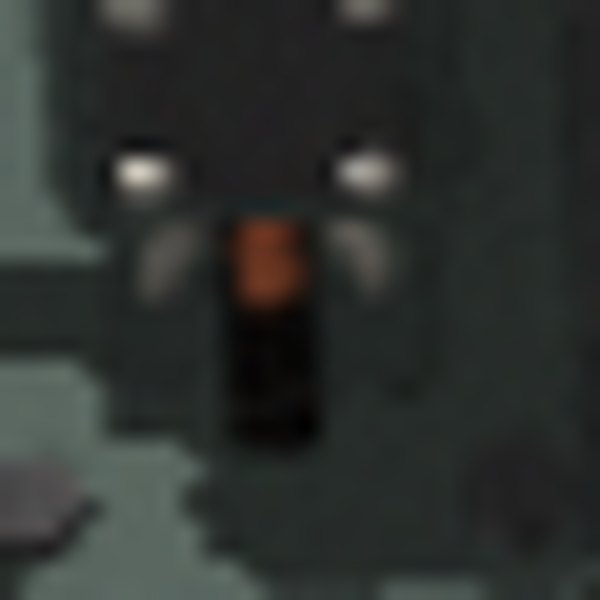

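Run:
```python
from kin import *
o,R=show(); p=np.load("kin.npy"); q=np.array(o["q"])
segs=[([.38,.32,.2],4,0),([.12,.44,.3],5,0),([-.14,.39,.32],5,0)]
planrows(segs)
for w in [s[0] for s in segs]+[[-.14,.39,.36],[-.14,.39,.4],[-.14,.39,.45]]:
    q,e,a=ik(p,np.array(w),R,q); print(np.round(q,2),round(e,4),round(a,2))
```

```text
t 19.85 tcp [0.4983 0.1447 0.0742] F [ 0.8 -0.4 -0.1] w 0.0391
q [ 0.127  0.641 -1.088  1.908  1.088  1.592 -1.001] tilt 39.9 az -68.8
R [[0.93, 0.284, 0.232], [0.367, -0.712, -0.598], [-0.004, 0.642, -0.767]]
[[-0.012, -0.019, -0.057], [-0.012, -0.019, -0.057], [-0.012, -0.019, -0.057], [-0.012, -0.019, -0.057], [-0.039, -0.019, -0.042], [-0.039, -0.019, -0.042], [-0.039, -0.019, -0.042], [-0.039, -0.019, -0.042], [-0.039, -0.019, -0.042], [-0.052, -0.005, -0.009]] [0.0, 0.0, 0.0, 0.0, 0.0, 0.0, 0.0, 0.0, 0.0, 0.0]
[[-0.052, -0.005, -0.009], [-0.052, -0.005, -0.009], [-0.052, -0.005, -0.009], [-0.052, -0.005, -0.009]] [0.0, 0.0, 0.0, 0.0]
end [-0.138  0.389  0.321] [[0.93, 0.284, 0.232], [0.367, -0.712, -0.598], [-0.004, 0.642, -0.767]]
[-0.23  0.61 -1.18  1.66  0.87  1.91 -1.14] 0.0 0.0
[-1.08  0.41 -0.64  1.44  0.4   2.05 -1.32] 0.0 0.0
[-2.18  0.3   0.26  1.49 -0.05  2.05 -1.53] 0.0032 0.87
[-2.25  0.24  0.34  1.48 -0.05  2.05 -1.52] 0.0171 4.63
[-2.35  0.18  0.45  1.48 -0.05  2.05 -1.52] 0.0309 8.46
[-2.56  0.13  0.66  1.46 -0.05  2.05 -1.52] 0.0477 13.34
```

Emit:
jog_arm([
  [-0.012, -0.019, -0.057],
  [-0.012, -0.019, -0.057],
  [-0.012, -0.019, -0.057],
  [-0.012, -0.019, -0.057],
  [-0.039, -0.019, -0.042],
  [-0.039, -0.019, -0.042],
  [-0.039, -0.019, -0.042],
  [-0.039, -0.019, -0.042],
  [-0.039, -0.019, -0.042],
  [-0.052, -0.005, -0.009],
], fingers=[-0.1, -0.1, -0.1, -0.1, -1, -1, -1, -1, -1, -1], turn=[0, 0, 0, 0, 0, 0, 0, 0, 0, 0])

```text
time: 21.1
tcp_pos: [0.0895, 0.4218, 0.2969]
tool_rot: [0.923, 0.171, 0.062, 0.34]
force: [-0.7, -0.3, -0.2]
gripper_width: 0.0008
```

Emit:
jog_arm([
  [-0.052, -0.005, -0.009],
  [-0.052, -0.005, -0.009],
  [-0.052, -0.005, -0.009],
  [-0.052, -0.005, -0.009],
  [0, 0.032, -0.038],
  [0, 0.032, -0.038],
  [0, 0.03, -0.04],
  [0, 0.03, -0.04],
], fingers=[-1, -1, -1, -1, -1, -1, -1, -1], turn=[0, 0, 0, 0, 0, 0, 0, 0])

```text
time: 22.1
tcp_pos: [-0.0871, 0.3775, 0.3375]
tool_rot: [0.929, 0.177, 0.071, 0.318]
force: [-0.1, -0.1, -0.3]
gripper_width: 0.0008
```

Run:
```python
from kin import *
o,R=show(); print(R.T@[0,0,.05])
```

```text
t 22.1 tcp [-0.0871  0.3775  0.3375] F [-0.1 -0.1 -0.3] w 0.0008
q [-2.612  0.277  0.863  1.553 -0.043  2.053 -1.33 ] tilt 38.1 az -66.7
R [[0.928, 0.283, 0.244], [0.373, -0.735, -0.566], [0.019, 0.616, -0.787]]
[ 0.00096797  0.03080254 -0.03937343]
```

Emit:
jog_arm([
  [0.001, 0.03, -0.04],
  [0.001, 0.03, -0.04],
  [0.001, 0.029, -0.041],
  [0.001, 0.028, -0.042],
  [0.001, 0.026, -0.043],
], fingers=[-1, -1, -1, -1, -1], turn=[0, 0, 0, 0, 0])

```text
time: 22.72
tcp_pos: [-0.0578, 0.3802, 0.405]
tool_rot: [0.951, 0.189, 0.075, 0.235]
force: [-0.4, -0.8, -0.7]
gripper_width: 0.0007
```

Run:
```python
from kin import *
o,R=show(); print(R.T@[0,0,.05])
```

```text
t 22.73 tcp [-0.0578  0.3802  0.405 ] F [-0.4 -0.8 -0.7] w 0.0007
q [-2.86   0.092  1.067  1.52   0.069  2.053 -1.366] tilt 28.5 az -61.2
R [[0.918, 0.324, 0.23], [0.394, -0.819, -0.418], [0.053, 0.474, -0.879]]
[ 0.00266454  0.02370688 -0.04394183]
```

Emit:
jog_arm([
  [-0.008, 0.022, -0.044],
  [-0.008, 0.022, -0.044],
  [-0.008, 0.02, -0.045],
  [-0.008, 0.018, -0.046],
  [-0.008, 0.016, -0.047],
], fingers=[-1, -1, -1, -1, -1], turn=[0, 0, 0, 0, 0])

```text
time: 23.35
tcp_pos: [-0.1001, 0.3969, 0.4633]
tool_rot: [0.967, 0.197, 0.068, 0.149]
force: [-0.7, 0.4, -0.1]
gripper_width: 0.0006
```

Run:
```python
from kin import *
o,R=show(); print(R.T@[0,0,.05])
```

```text
t 23.35 tcp [-0.1001  0.3969  0.4633] F [-0.7  0.4 -0.1] w 0.0006
q [-2.79   0.     0.848  1.405  0.093  2.053 -1.509] tilt 18.8 az -54.0
R [[0.913, 0.361, 0.19], [0.402, -0.878, -0.261], [0.072, 0.314, -0.947]]
[ 0.00361105  0.01572053 -0.04732679]
```

Emit:
jog_arm([
  [-0.018, 0.01, -0.046],
  [-0.018, 0.009, -0.046],
  [-0.018, 0.008, -0.046],
  [-0.018, 0.006, -0.047],
  [-0.018, 0.004, -0.047],
], fingers=[-1, -1, -1, -1, -1], turn=[0, 0, 0, 0, 0])

```text
time: 23.98
tcp_pos: [-0.2013, 0.3855, 0.5318]
tool_rot: [0.976, 0.202, 0.044, 0.063]
force: [-1.0, 0.1, -0.2]
gripper_width: 0.0004
```

Run:
```python
from kin import *
o,R=show(); print(R.T@[0,0,.05])
```

```text
t 23.98 tcp [-0.2013  0.3855  0.5318] F [-1.   0.1 -0.2] w 0.0004
q [-2.257e+00 -1.000e-03  1.140e-01  1.238e+00  4.100e-02  2.053e+00
 -1.719e+00] tilt 8.8 az -43.4
R [[0.915, 0.388, 0.111], [0.399, -0.911, -0.105], [0.06, 0.14, -0.988]]
[ 0.00301418  0.00701678 -0.04941335]
```

Emit:
jog_arm([
  [-0.02, 0.006, -0.047],
  [-0.02, 0.005, -0.047],
  [-0.02, 0.004, -0.047],
], fingers=[-1, -1, -1], turn=[0, 0, 0])

```text
time: 24.35
tcp_pos: [-0.2618, 0.3606, 0.5794]
tool_rot: [0.979, 0.203, 0.02, 0.012]
force: [0.3, 0.7, 0.6]
gripper_width: 0.0005
```

Run:
```python
from kin import *
o,R=show()
D=[json.loads(l) for l in open("log.jsonl")]
p,e=fit(D); print("fit err",e); np.save("kin.npy",p)
```

```text
t 24.35 tcp [-0.2618  0.3606  0.5794] F [0.3 0.7 0.6] w 0.0005
q [-2.097 -0.005 -0.178  1.134  0.025  2.053 -1.855] tilt 2.7 az -20.2
R [[0.917, 0.397, 0.044], [0.398, -0.917, -0.016], [0.034, 0.032, -0.999]]
fit err 5.264147576622413e-06
```

Run:
```python
from kin import *
o,R=show(); p=np.load("kin.npy"); q=np.array(o["q"])
A=c2w((-33,43,225)); print(A)
segs=[([-.02,.48,.5],5,0),([.3,.42,.47],6,0),([A[0],A[1],.42],9,0),(A+[0,0,.03],3,0)]
planrows(segs)
for w in [s[0] for s in segs]:
    q,e,a=ik(p,np.array(w),R,q); print(np.round(q,2),round(e,4),round(a,2))
```

```text
t 24.35 tcp [-0.2618  0.3606  0.5794] F [0.3 0.7 0.6] w 0.0005
q [-2.097 -0.005 -0.178  1.134  0.025  2.053 -1.855] tilt 2.7 az -20.2
R [[0.917, 0.397, 0.044], [0.398, -0.917, -0.016], [0.034, 0.032, -0.999]]
[0.59709389 0.00274053 0.225     ]
[[0.053, -0.003, 0.018], [0.053, -0.003, 0.018], [0.053, -0.003, 0.018], [0.053, -0.003, 0.018], [0.053, -0.003, 0.018], [0.045, 0.03, 0.007], [0.045, 0.03, 0.007], [0.045, 0.03, 0.007], [0.045, 0.03, 0.007], [0.045, 0.03, 0.007]] [0.0, 0.0, 0.0, 0.0, 0.0, 0.0, 0.0, 0.0, 0.0, 0.0]
[[0.045, 0.03, 0.007], [0.012, 0.055, 0.008], [0.012, 0.055, 0.008], [0.012, 0.055, 0.008], [0.012, 0.055, 0.008], [0.012, 0.055, 0.008], [0.012, 0.055, 0.008], [0.012, 0.055, 0.008], [0.012, 0.055, 0.008], [0.012, 0.055, 0.008]] [0.0, 0.0, 0.0, 0.0, 0.0, 0.0, 0.0, 0.0, 0.0, 0.0]
[[-0.003, -0.0, 0.054], [-0.003, -0.0, 0.054], [-0.003, -0.0, 0.054]] [0.0, 0.0, 0.0]
end [0.598 0.002 0.256] [[0.917, 0.397, 0.044], [0.398, -0.917, -0.016], [0.034, 0.032, -0.999]]
[-1.82 -0.02  0.11  1.31  0.05  1.87 -1.28] 0.0 0.0
[-1.47  0.01  0.45  1.35  0.04  1.78 -0.61] 0.0 0.0
[-0.71  0.18  0.79  1.31 -0.11  1.66  0.46] 0.0 0.0
[-0.73  0.2   0.77  1.62 -0.13  1.34  0.47] 0.0 0.0
```

Emit:
jog_arm([
  [0.053, -0.003, 0.018],
  [0.053, -0.003, 0.018],
  [0.053, -0.003, 0.018],
  [0.053, -0.003, 0.018],
  [0.053, -0.003, 0.018],
  [0.045, 0.03, 0.007],
  [0.045, 0.03, 0.007],
  [0.045, 0.03, 0.007],
  [0.045, 0.03, 0.007],
  [0.045, 0.03, 0.007],
], fingers=[-1, -1, -1, -1, -1, -1, -1, -1, -1, -1], turn=[0, 0, 0, 0, 0, 0, 0, 0, 0, 0])

```text
time: 25.6
tcp_pos: [0.249, 0.43, 0.4755]
tool_rot: [0.979, 0.203, 0.021, 0.013]
force: [-0.2, 0.7, -0.7]
gripper_width: 0.0004
```

Emit:
jog_arm([
  [0.045, 0.03, 0.007],
  [0.012, 0.055, 0.008],
  [0.012, 0.055, 0.008],
  [0.012, 0.055, 0.008],
  [0.012, 0.055, 0.008],
  [0.012, 0.055, 0.008],
  [0.012, 0.055, 0.008],
  [0.012, 0.055, 0.008],
  [0.012, 0.055, 0.008],
  [0.012, 0.055, 0.008],
], fingers=[-1, -1, -1, -1, -1, -1, -1, -1, -1, -1], turn=[0, 0, 0, 0, 0, 0, 0, 0, 0, 0])

```text
time: 26.85
tcp_pos: [0.6012, 0.0081, 0.4198]
tool_rot: [0.979, 0.204, 0.021, 0.013]
force: [0.1, 1.2, 0.8]
gripper_width: 0.0006
```

Run:
```python
from kin import *
o,R=show(); print(w2c(o["tcp_pos"]))
A=c2w((-33,43,226))
planrows([(A+[0,0,.06],3,0),(A,2,0)])
```

```text
t 26.85 tcp [0.6012 0.0081 0.4198] F [0.1 1.2 0.8] w 0.0006
q [-0.925  0.247  1.082  1.31  -0.208  1.663  0.526] tilt 2.8 az -19.5
R [[0.916, 0.399, 0.047], [0.4, -0.916, -0.017], [0.036, 0.034, -0.999]]
[-36.6  48.7 419.8]
[[-0.004, -0.0, 0.045], [-0.004, -0.0, 0.045], [-0.004, -0.0, 0.045], [-0.0, -0.002, 0.029], [-0.0, -0.002, 0.029]] [0.0, 0.0, 0.0, 0.0, 0.0]
end [0.598 0.004 0.227] [[0.916, 0.399, 0.047], [0.4, -0.916, -0.017], [0.036, 0.034, -0.999]]
```

Emit:
jog_arm([
  [-0.004, -0.001, 0.045],
  [-0.004, -0.001, 0.045],
  [-0.004, -0.001, 0.045],
  [0, 0, 0.02],
], fingers=[-1, -1, -1, -1], turn=[0, 0, 0, 0])

```text
time: 27.35
tcp_pos: [0.5938, 0.0042, 0.2619]
tool_rot: [0.979, 0.203, 0.019, 0.013]
force: [-0.8, 1.0, 0.3]
gripper_width: 0.0004
```

Run:
```python
from kin import *
o,R=show(); print(w2c(o["tcp_pos"]))
for n,b in [("side",(200,140,290,230)),("top",(205,120,295,200))]:
    s=vision.snapshot(n); np.savez(f"pics/{n}10.npz",**s); save(s,n+"10",b,7)
o,R=show(); print(w2c(o["tcp_pos"])); A=c2w((-33,43,225)); planrows([(A,2,0)])
```

```text
t 27.35 tcp [0.5938 0.0042 0.2619] F [-0.8  1.   0.3] w 0.0004
q [-0.962  0.246  1.064  1.623 -0.205  1.358  0.533] tilt 2.6 az -22.3
R [[0.917, 0.398, 0.042], [0.399, -0.917, -0.017], [0.032, 0.033, -0.999]]
[-35.5  40.4 261.9]
t 27.45 tcp [0.5941 0.0041 0.2626] F [-0.3  0.7  0.3] w 0.0004
q [-0.962  0.246  1.064  1.621 -0.205  1.359  0.533] tilt 2.6 az -22.9
R [[0.917, 0.398, 0.042], [0.399, -0.917, -0.018], [0.032, 0.033, -0.999]]
[-35.3  40.7 262.6]
[[0.0, 0.001, 0.019], [0.0, 0.001, 0.019]] [0.0, 0.0]
end [0.597 0.002 0.225] [[0.917, 0.398, 0.042], [0.399, -0.917, -0.018], [0.032, 0.033, -0.999]]
```

View pics/side10.png

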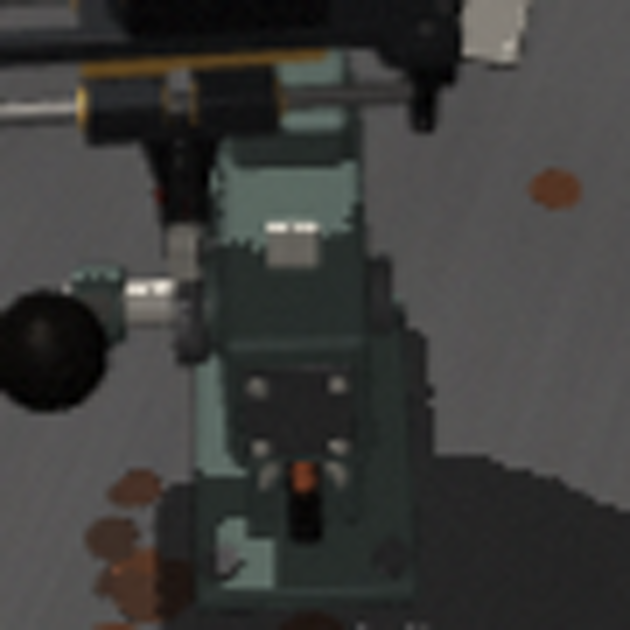

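View pics/top10.png

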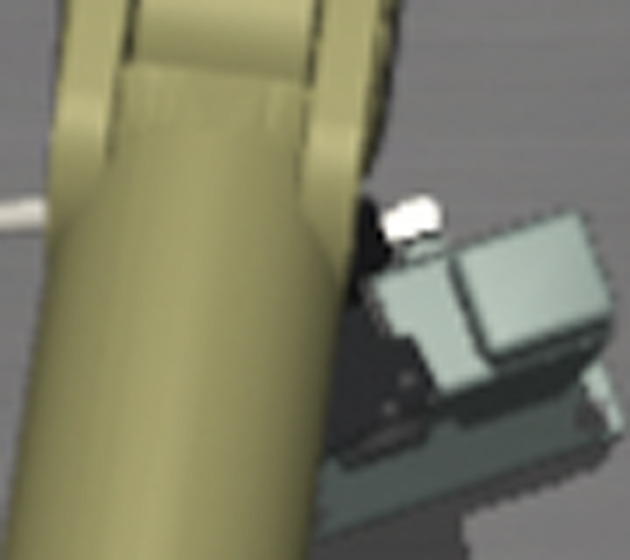

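Emit:
jog_arm([
  [0.001, 0, 0.019],
  [0.001, 0.001, 0.018],
  [-0.001, 0.015, 0.0005],
  [-0.001, 0.012, 0.0005],
  [-0.001, 0.012, 0.0005],
  [-0.001, 0.012, 0.0005],
  [0, 0, 0],
], fingers=[-1, -1, -1, -1, -1, -1, -1], turn=[0, 0, 0, 0, 0, 0, 0])

```text
time: 28.32
tcp_pos: [0.6105, -0.0275, 0.232]
tool_rot: [0.978, 0.209, 0.016, -0.005]
force: [-36.5, 33.5, 48.8]
gripper_width: 0.0005
```

Run:
```python
from kin import *
for n,b in [("side",(200,140,290,230)),("top",(205,120,295,200))]:
    s=vision.snapshot(n); np.savez(f"pics/{n}11.npz",**s); save(s,n+"11",b,7)
o,R=show(); print(w2c(o["tcp_pos"]))
```

```text
t 28.43 tcp [ 0.6105 -0.0274  0.232 ] F [-36.1  34.3  49.2] w 0.0003
q [-0.822  0.332  1.034  1.612 -0.312  1.339  0.675] tilt 1.9 az 26.7
R [[0.912, 0.409, 0.029], [0.409, -0.912, 0.015], [0.033, -0.001, -0.999]]
[-1.00e-01  4.54e+01  2.32e+02]
```

View pics/side11.png

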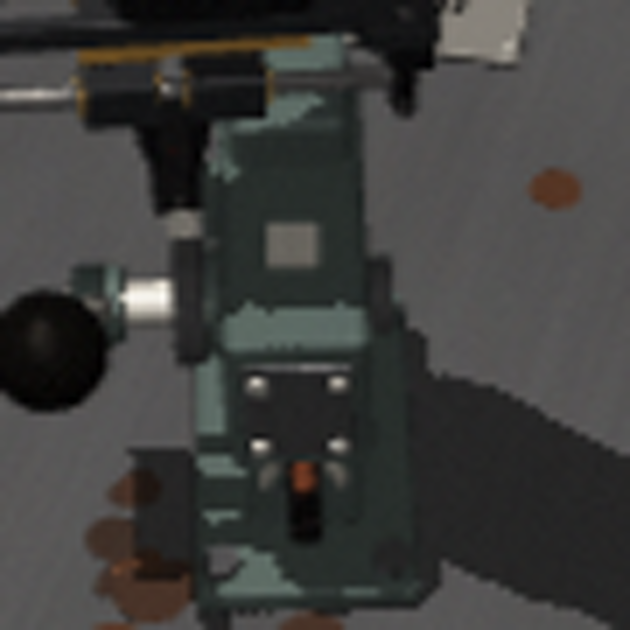

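View pics/top11.png

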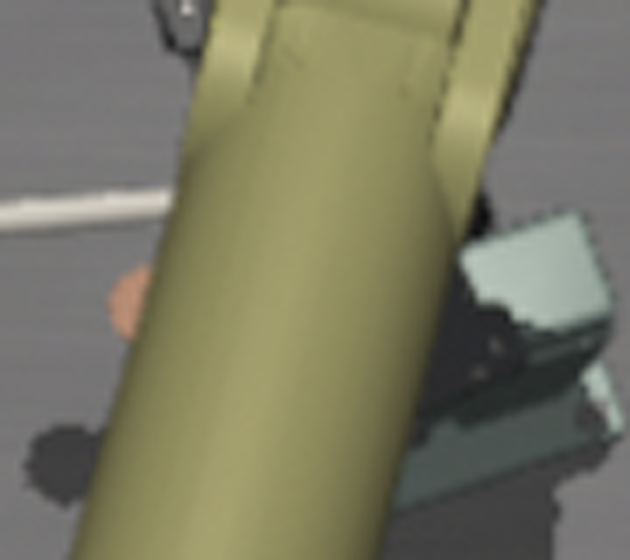

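Emit:
jog_arm([
  [0.001, -0.014, -0.004],
  [0, 0, 0],
  [0, 0, 0],
], fingers=[-1, -1, -1], turn=[0, 0, 0])

```text
time: 28.8
tcp_pos: [0.6098, -0.0267, 0.233]
tool_rot: [0.978, 0.205, 0.02, 0.008]
force: [-11.0, 12.6, 17.6]
gripper_width: 0.0004
```

Run:
```python
from kin import *
o,R=show(); print(w2c(o["tcp_pos"]))
```

```text
t 28.8 tcp [ 0.6098 -0.0267  0.233 ] F [-11.   12.6  17.6] w 0.0004
q [-0.854  0.317  1.045  1.625 -0.283  1.319  0.643] tilt 2.4 az -8.8
R [[0.915, 0.401, 0.042], [0.402, -0.916, -0.007], [0.036, 0.023, -0.999]]
[ -1.  45. 233.]
```

Emit:
jog_arm([
  [0, -0.002, -0.025],
  [0, -0.01, -0.02],
  [0.001, -0.03, -0.02],
  [0.001, -0.03, 0],
], fingers=[-1, -1, -1, -1], turn=[0, 0, 0, 0])

```text
time: 29.3
tcp_pos: [0.5818, 0.035, 0.2951]
tool_rot: [0.979, 0.202, 0.022, 0.013]
force: [1.0, -0.3, -0.2]
gripper_width: 0.0002
```

Run:
```python
from kin import *
for n,b in [("side",(200,140,290,230)),("top",(205,120,295,200))]:
    s=vision.snapshot(n); np.savez(f"pics/{n}12.npz",**s); save(s,n+"12",b,7)
o,R=show(); print(w2c(o["tcp_pos"]))
```

```text
t 29.4 tcp [0.5805 0.0394 0.2934] F [ 0.2 -0.3 -0.2] w 0.0004
q [-1.061  0.182  1.069  1.603 -0.146  1.407  0.433] tilt 2.7 az -17.7
R [[0.915, 0.402, 0.046], [0.403, -0.915, -0.015], [0.036, 0.032, -0.999]]
[-73.1  39.9 293.4]
```

View pics/side12.png

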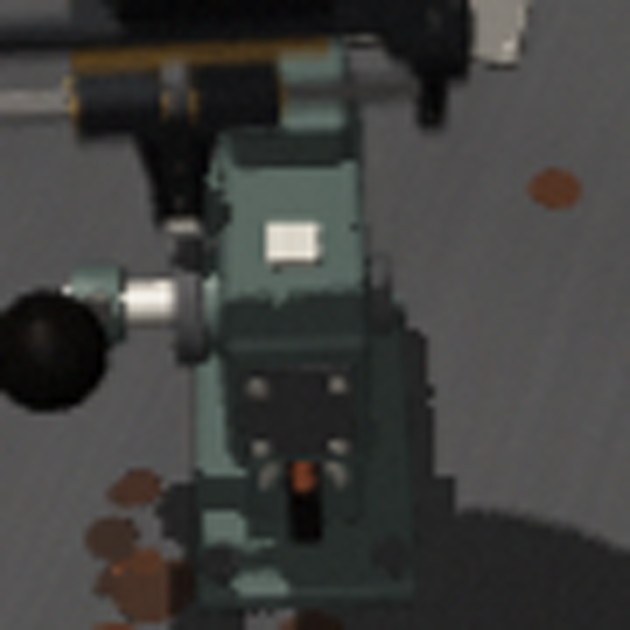

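View pics/top12.png

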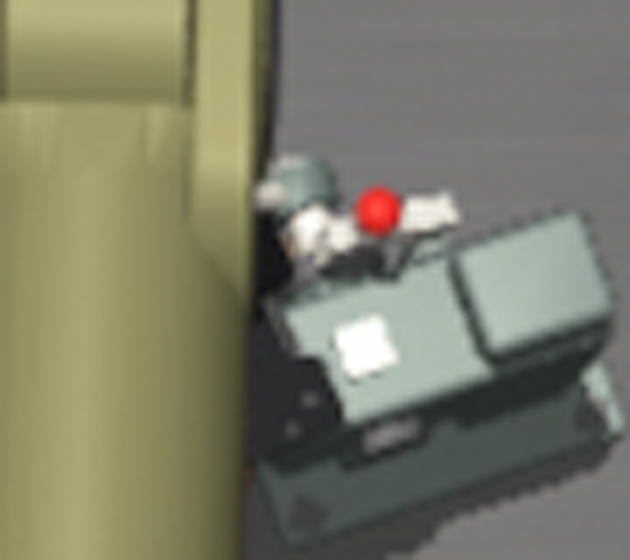

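```bash
cat >> kin.py <<'E'
def knob(th): return np.array([40-43*np.cos(th)+42*np.sin(th),43,180+42*np.cos(th)+43*np.sin(th)])
def knobpx(s):
    p=s["pixels"].astype(int); r,g,b=p[...,0],p[...,1],p[...,2]; m=((r>110)&(g<70)&(b<70)).astype(np.uint8)
    k,l,st_,c=cv2.connectedComponentsWithStats(m); i=[j for j in range(1,k) if st_[j,4]>6]
    return [(c[j].round(2),st_[j,4]) for j in i]
E
python3 - <<'E'
from kin import *
s=dict(np.load("pics/top12.npz",allow_pickle=True)); print(knobpx(s))
for th in [0,.2,.3,.4,.5,.6,.8,1.]: print(th,knob(th).round(1),proj(s,c2w(knob(th)))[0])
E
```

```text
[(array([258.74, 149.81]), np.int32(27))]
0 [ -3.  43. 222.] [251.10395675 153.57342731]
0.2 [  6.2  43.  229.7] [254.18466838 151.92830663]
0.3 [ 11.3  43.  232.8] [255.9023886  151.09739869]
0.4 [ 16.7  43.  235.4] [257.71406926 150.27333391]
0.5 [ 22.4  43.  237.5] [259.59969175 149.46547712]
0.6 [ 28.2  43.  238.9] [261.53812212 148.68306952]
0.8 [ 40.2  43.  240.1] [265.48517974 147.23008697]
1.0 [ 52.1  43.  238.9] [269.37614158 145.98047293]
```

Run:
```python
from kin import *
k=knob(.455); print(k)
planrows([(c2w(k+[0,0,40]),2,0),(c2w(k+[0,0,3]),2,0),(c2w(knob(.7)+[0,0,3]),2,0),(c2w(knob(1.0)+[0,0,3]),2,0)])
```

```text
[ 19.83219297  43.         236.62384268]
[[-0.002, 0.046, 0.01], [-0.002, 0.046, 0.01], [-0.001, -0.0, 0.018], [-0.001, -0.0, 0.018], [-0.0, 0.007, -0.001], [-0.0, 0.007, -0.001], [-0.001, 0.009, 0.001], [-0.001, 0.009, 0.001]] [0.0, 0.0, 0.0, 0.0, 0.0, 0.0, 0.0, 0.0]
end [ 0.626 -0.078  0.241] [[0.915, 0.402, 0.046], [0.403, -0.915, -0.015], [0.036, 0.032, -0.999]]
```

Emit:
jog_arm([
  [-0.002, 0.023, 0],
  [-0.002, 0.046, 0.01],
  [0, 0.023, 0.01],
  [-0.001, 0, 0.018],
  [-0.001, 0, 0.018],
  [0, 0, 0],
], fingers=[0, 0, 0, 0, 0, 0], turn=[0, 0, 0, 0, 0, 0])

```text
time: 30.15
tcp_pos: [0.6131, -0.0506, 0.2377]
tool_rot: [0.979, 0.204, 0.019, 0.012]
force: [-0.5, -0.0, 0.0]
gripper_width: 0.0425
```

Run:
```python
from kin import *
o,R=show(); print(w2c(o["tcp_pos"]))
for n,b in [("side",(200,140,290,230)),("top",(205,120,295,200))]:
    s=vision.snapshot(n); np.savez(f"pics/{n}13.npz",**s); save(s,n+"13",b,7)
```

```text
t 30.15 tcp [ 0.6131 -0.0506  0.2377] F [-0.5 -0.   0. ] w 0.0425
q [-0.823  0.335  1.063  1.607 -0.292  1.331  0.684] tilt 2.6 az -21.9
R [[0.916, 0.399, 0.042], [0.4, -0.917, -0.017], [0.031, 0.032, -0.999]]
[ 22.6  40.  237.7]
```

View pics/side13.png

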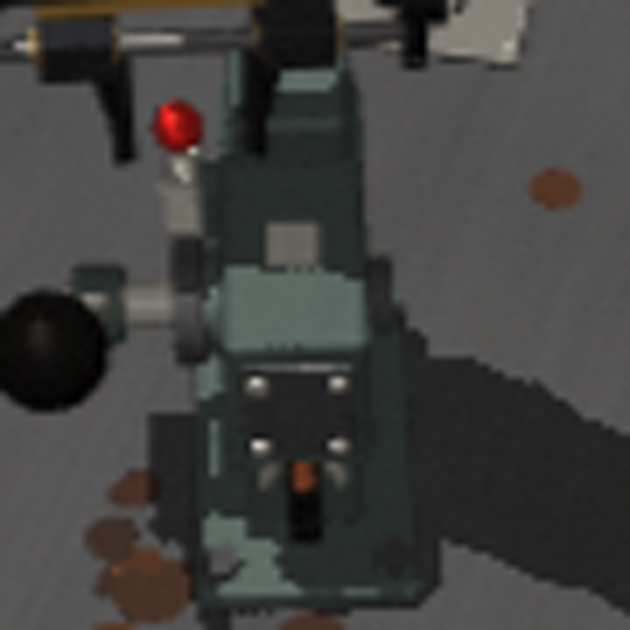

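Emit:
jog_arm([
  [0.0035, -0.002, 0],
  [0, 0, 0],
  [0, 0, 0],
  [0, 0, 0],
  [0, 0, 0],
], fingers=[-1, -1, -1, -1, -1], turn=[0, 0, 0, 0, 0])

```text
time: 30.88
tcp_pos: [0.617, -0.049, 0.2401]
tool_rot: [0.979, 0.203, 0.021, 0.013]
force: [1.3, 1.8, 1.1]
gripper_width: 0.0178
```

Run:
```python
from kin import *
o,R=show(); print(w2c(o["tcp_pos"]))
a=knob(.455)
for th in [.6,.75,.9,1.03]:
    b=knob(th); d=c2w(b)-c2w(a); print(th,np.round(R.T@d,4)); a=b
```

```text
t 30.88 tcp [ 0.617  -0.049   0.2401] F [1.3 1.8 1.1] w 0.0178
q [-0.821  0.34   1.061  1.598 -0.296  1.333  0.681] tilt 2.8 az -20.6
R [[0.917, 0.397, 0.046], [0.398, -0.917, -0.017], [0.035, 0.034, -0.999]]
[ 22.5  44.2 240.1]
0.6 [-0.0004  0.0085 -0.0021]
0.75 [-0.0005  0.009  -0.0008]
0.9 [-0.0006  0.009   0.0005]
1.03 [-0.0005  0.0076  0.0015]
```

Emit:
jog_arm([
  [-0.0004, 0.0085, -0.002],
  [-0.0005, 0.009, -0.0008],
  [-0.0006, 0.009, 0.0005],
  [-0.0005, 0.0075, 0.0015],
  [0, 0, 0],
], fingers=[-1, -1, -1, -1, -1], turn=[0, 0, 0, 0, 0])

```text
time: 31.5
tcp_pos: [0.6288, -0.0813, 0.242]
tool_rot: [0.979, 0.203, 0.021, 0.013]
force: [-1.2, 3.3, 3.5]
gripper_width: 0.0181
```

Run:
```python
from kin import *
o,R=show(); print(w2c(o["tcp_pos"]))
for n,b in [("side",(200,140,290,230)),("top",(225,120,295,180))]:
    s=vision.snapshot(n); np.savez(f"pics/{n}14.npz",**s); save(s,n+"14",b,7); print(knobpx(s))
```

```text
t 31.5 tcp [ 0.6288 -0.0813  0.242 ] F [-1.2  3.3  3.5] w 0.0181
q [-0.734  0.381  1.05   1.557 -0.333  1.35   0.752] tilt 2.8 az -20.2
R [[0.917, 0.396, 0.045], [0.397, -0.917, -0.017], [0.035, 0.033, -0.999]]
[ 56.8  44.3 242. ]
[(array([224.62, 148.62]), np.int32(13))]
[]
```

View pics/side14.png

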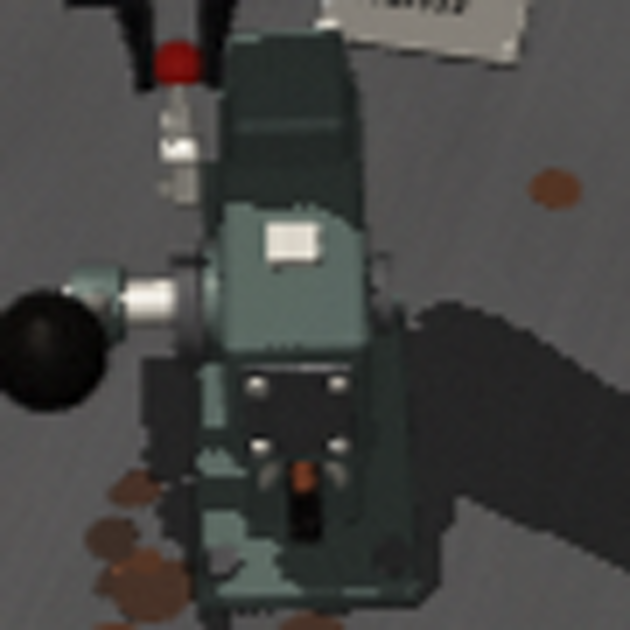

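Run:
```python
from kin import *
s=dict(np.load("pics/side14.npz",allow_pickle=True))
for th in [.8,.9,1.,1.05]: print(th,proj(s,c2w(knob(th)))[0])
s0=dict(np.load("pics/side1.npz",allow_pickle=True)); print(knobpx(s0),proj(s0,c2w(knob(0)))[0])
```

```text
0.8 [225.13972122 151.63893557]
0.9 [225.16246822 150.2007088 ]
1.0 [225.19863641 148.94491018]
1.05 [225.22157939 148.38913212]
[(array([224.9 , 166.97]), np.int32(30))] [225.45378797 167.55146047]
```

Emit:
jog_arm([
  [0, 0.002, 0.0004],
  [0, 0, 0],
], fingers=[-1, -1], turn=[0, 0])

```text
time: 31.85
tcp_pos: [0.629, -0.0815, 0.2419]
tool_rot: [0.979, 0.204, 0.02, 0.012]
force: [-3.2, 6.5, 7.5]
gripper_width: 0.0181
```

Run:
```python
from kin import *
o,R=show(); x0=np.array(o["tcp_pos"])
planrows([(x0+[0,0,.005],1,0),(x0+[0,0,.005],1,0),(x0+[0,0,.13],3,0),(c2w((-148,80,380)),5,.064),(c2w((-148,80,297)),2,0)])
```

```text
t 31.85 tcp [ 0.629  -0.0815  0.2419] F [-3.2  6.5  7.5] w 0.0181
q [-0.73   0.382  1.049  1.555 -0.335  1.352  0.755] tilt 2.7 az -18.6
R [[0.916, 0.398, 0.044], [0.399, -0.917, -0.015], [0.034, 0.031, -0.999]]
[[0.0, 0.0, -0.005], [0.0, 0.0, 0.0], [0.001, 0.001, -0.042], [0.001, 0.001, -0.042], [0.001, 0.001, -0.042], [0.01, -0.04, -0.002], [0.01, -0.04, -0.002], [0.009, -0.04, -0.002], [0.009, -0.041, -0.002], [0.008, -0.041, -0.002]] [0.0, 0.0, 0.0, 0.0, 0.0, 0.013, 0.013, 0.013, 0.013, 0.013]
[[-0.002, -0.001, 0.041], [-0.002, -0.001, 0.041]] [0.0, 0.0]
end [0.593 0.123 0.296] [[0.94, 0.338, 0.044], [0.339, -0.941, -0.015], [0.036, 0.029, -0.999]]
```

Emit:
jog_arm([
  [0, 0, 0],
  [0, 0, 0],
  [0.001, 0.001, -0.045],
  [0.001, 0.001, -0.045],
  [0.001, 0.001, -0.045],
  [0.01, -0.04, -0.002],
  [0.01, -0.04, -0.002],
  [0.009, -0.04, -0.002],
  [0.009, -0.041, -0.002],
  [0.008, -0.041, -0.002],
], fingers=[-0.2, -0.2, 0.2, 0.7, 0.7, 0.7, 0.7, 0.7, 0.7, 0.7], turn=[0, 0, 0, 0, 0, 0.013, 0.013, 0.013, 0.013, 0.013])

```text
time: 33.1
tcp_pos: [0.5939, 0.1225, 0.381]
tool_rot: [0.985, 0.17, 0.021, 0.013]
force: [0.8, -0.1, -0.1]
gripper_width: 0.0736
```

Run:
```python
from kin import *
for n,b in [("top",(180,120,295,200)),("side",(180,130,290,230))]:
    s=vision.snapshot(n); np.savez(f"pics/{n}15.npz",**s); save(s,n+"15",b,6); print(knobpx(s))
    print([proj(s,c2w(knob(t)))[0].round(1) for t in [.9,1.]])
o,R=show(); print(w2c(o["tcp_pos"]))
planrows([(c2w((-148,80,297)),2,0)])
```

```text
[(array([269.39, 146.29]), np.int32(28))]
[array([267.4, 146.6]), array([269.4, 146. ])]
[]
[array([225.2, 150.2]), array([225.2, 148.9])]
t 33.2 tcp [0.5933 0.1287 0.3802] F [-0.1  0.7 -0.3] w 0.0736
q [-1.12   0.261  1.065  1.375 -0.208  1.594  0.268] tilt 2.7 az -20.8
R [[0.938, 0.344, 0.044], [0.345, -0.938, -0.017], [0.036, 0.031, -0.999]]
[-152.7   82.2  380.2]
[[-0.003, 0.001, 0.042], [-0.003, 0.001, 0.042]] [0.0, 0.0]
end [0.592 0.123 0.296] [[0.938, 0.344, 0.044], [0.345, -0.938, -0.017], [0.036, 0.031, -0.999]]
```

View pics/side15.png

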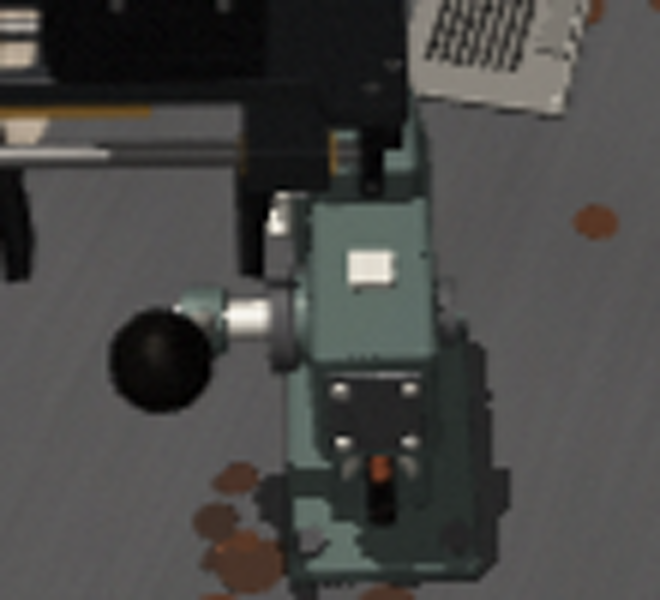

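Emit:
jog_arm([
  [-0.003, 0.001, 0.042],
  [-0.003, 0.001, 0.042],
  [0, 0, 0],
  [0, 0, 0],
  [0, 0, 0],
  [0, 0, 0],
  [0, 0, 0],
  [0, 0, 0],
], fingers=[0.7, 0.7, 0.7, -1, -1, -1, -1, -1], turn=[0, 0, 0, 0, 0, 0, 0, 0])

```text
time: 34.2
tcp_pos: [0.5961, 0.1183, 0.2983]
tool_rot: [0.985, 0.171, 0.025, 0.013]
force: [10.7, 2.6, -3.8]
gripper_width: 0.0385
```

```bash
cat >> kin.py <<'E'
def ball(th):
    a=np.pi/4-th; return np.array([-210*np.cos(a),80,155+210*np.sin(a)])
E
python3 - <<'E'
from kin import *
o,R=show(); print(w2c(o["tcp_pos"]))
print(ball(0),ball(1.13))
ths=np.r_[np.linspace(0,1.16,15)]
a=ball(0)
for th in ths[1:]:
    b=ball(th); print(round(th,3),b.round(0),np.round(R.T@(c2w(b)-c2w(a)),4)); a=b
E
```

```text
t 34.2 tcp [0.5961 0.1183 0.2983] F [10.7  2.6 -3.8] w 0.0385
q [-1.129  0.263  1.061  1.537 -0.21   1.424  0.281] tilt 3.2 az -16.7
R [[0.94, 0.337, 0.054], [0.338, -0.941, -0.016], [0.045, 0.033, -0.998]]
[-142.    81.3  298.3]
[-148.49242405   80.          303.49242405] [-197.65410746   80.           84.05739078]
0.083 [-160.   80.  291.] [-0.0006 -0.0122  0.0124]
0.166 [-171.   80.  277.] [-0.0006 -0.0111  0.0133]
0.249 [-180.   80.  262.] [-0.0007 -0.01    0.0142]
0.331 [-189.   80.  247.] [-0.0007 -0.0088  0.015 ]
0.414 [-196.   80.  231.] [-0.0007 -0.0075  0.0157]
0.497 [-201.   80.  215.] [-0.0008 -0.0062  0.0162]
0.58 [-206.   80.  198.] [-0.0008 -0.0048  0.0167]
0.663 [-208.   80.  181.] [-0.0008 -0.0034  0.017 ]
0.746 [-210.   80.  163.] [-0.0008 -0.002   0.0173]
0.829 [-210.   80.  146.] [-0.0008 -0.0006  0.0174]
0.911 [-208.   80.  129.] [-0.0008  0.0009  0.0174]
0.994 [-205.   80.  111.] [-0.0008  0.0023  0.0172]
1.077 [-201.   80.   95.] [-0.0008  0.0037  0.017 ]
1.16 [-195.   80.   78.] [-0.0007  0.0051  0.0166]
```

Emit:
jog_arm([
  [0, 0, 0],
  [0.002, -0.006, 0.002],
  [0, 0, 0],
  [0, 0, 0],
  [0, 0, 0],
  [0, 0, 0],
], fingers=[0.2, 0.2, -1, -1, -1, -1], turn=[0, 0, 0, 0, 0, 0])

```text
time: 34.95
tcp_pos: [0.594, 0.1246, 0.295]
tool_rot: [0.985, 0.171, 0.022, 0.012]
force: [5.8, 4.1, -3.9]
gripper_width: 0.0386
```

Run:
```python
from kin import *
o,R=show(); print(w2c(o["tcp_pos"]))
```

```text
t 34.95 tcp [0.594  0.1246 0.295 ] F [ 5.8  4.1 -3.9] w 0.0386
q [-1.135  0.268  1.057  1.539 -0.213  1.424  0.273] tilt 2.9 az -18.8
R [[0.94, 0.337, 0.048], [0.338, -0.941, -0.016], [0.04, 0.032, -0.999]]
[-148.7   81.5  295. ]
```

Emit:
jog_arm([
  [-0.0006, -0.0122, 0.0124],
  [-0.0006, -0.0111, 0.0133],
  [-0.0007, -0.01, 0.0142],
  [-0.0007, -0.0088, 0.015],
  [-0.0007, -0.0075, 0.0157],
  [-0.0008, -0.0062, 0.0162],
  [-0.0008, -0.0048, 0.0167],
], fingers=[-1, -1, -1, -1, -1, -1, -1], turn=[0, 0, 0, 0, 0, 0, 0])

```text
time: 35.83
tcp_pos: [0.5747, 0.1783, 0.1901]
tool_rot: [0.985, 0.172, 0.024, 0.013]
force: [7.8, 2.7, 1.7]
gripper_width: 0.0384
```

Run:
```python
from kin import *
o,R=show(); print(w2c(o["tcp_pos"]),ball(.58)-[0,0,8])
```

```text
t 35.83 tcp [0.5747 0.1783 0.1901] F [7.8 2.7 1.7] w 0.0384
q [-1.201  0.318  1.01   1.705 -0.256  1.226  0.206] tilt 3.1 az -17.6
R [[0.94, 0.337, 0.052], [0.338, -0.941, -0.016], [0.043, 0.033, -0.999]]
[-205.7   81.6  190.1] [-205.58576932   80.          189.8309637 ]
```

Tracking the arc exactly, so I continue to the stop.

Emit:
jog_arm([
  [-0.0008, -0.0034, 0.017],
  [-0.0008, -0.002, 0.0173],
  [-0.0008, -0.0006, 0.0174],
  [-0.0008, 0.0009, 0.0174],
  [-0.0008, 0.0023, 0.0172],
  [-0.0008, 0.0037, 0.017],
  [-0.0005, 0.0037, 0.012],
  [0, 0, 0],
], fingers=[-1, -1, -1, -1, -1, -1, -1, -1], turn=[0, 0, 0, 0, 0, 0, 0, 0])

```text
time: 36.83
tcp_pos: [0.5773, 0.1712, 0.0746]
tool_rot: [0.985, 0.172, 0.025, 0.012]
force: [10.6, 4.9, -4.3]
gripper_width: 0.0381
```

Run:
```python
from kin import *
o,R=show(); print(w2c(o["tcp_pos"]),ball(1.13)-[0,0,8])
```

```text
t 36.83 tcp [0.5773 0.1712 0.0746] F [10.6  4.9 -4.3] w 0.0381
q [-1.106  0.447  0.928  1.821 -0.384  1.024  0.306] tilt 3.2 az -16.2
R [[0.94, 0.337, 0.053], [0.338, -0.941, -0.015], [0.045, 0.033, -0.998]]
[-198.1   81.6   74.6] [-197.65410746   80.           76.05739078]
```

Emit:
jog_arm([
  [0, 0.0015, 0.005],
  [0, 0, 0],
  [0, 0, 0],
], fingers=[-1, -1, -1], turn=[0, 0, 0])

```text
time: 37.2
tcp_pos: [0.5778, 0.1705, 0.072]
tool_rot: [0.985, 0.172, 0.024, 0.011]
force: [3.4, 4.2, 10.4]
gripper_width: 0.038
```

Run:
```python
from kin import *
o,R=show(); print(w2c(o["tcp_pos"]))
s=vision.snapshot("side"); np.savez("pics/side16.npz",**s); save(s,"side16",(180,130,290,260),5)
ths=np.linspace(1.14,0,15); a=ball(1.14)
for th in ths[1:]:
    b=ball(th); print(np.round(R.T@(c2w(b)-c2w(a)),4).tolist(),end=", "); a=b
```

```text
t 37.2 tcp [0.5778 0.1705 0.072 ] F [ 3.4  4.2 10.4] w 0.038
q [-1.1    0.451  0.924  1.822 -0.39   1.021  0.313] tilt 3.1 az -14.3
R [[0.94, 0.338, 0.052], [0.339, -0.941, -0.013], [0.044, 0.03, -0.999]]
[-197.3   81.8   72. ]
[0.0007, -0.0048, -0.0164], [0.0007, -0.0034, -0.0167], [0.0007, -0.0021, -0.017], [0.0008, -0.0007, -0.0171], [0.0008, 0.0007, -0.0171], [0.0008, 0.0021, -0.0169], [0.0007, 0.0035, -0.0167], [0.0007, 0.0048, -0.0164], [0.0007, 0.0061, -0.0159], [0.0007, 0.0074, -0.0154], [0.0007, 0.0086, -0.0147], [0.0006, 0.0098, -0.014], [0.0006, 0.0109, -0.0131], [0.0006, 0.012, -0.0122],
```

View pics/side16.png

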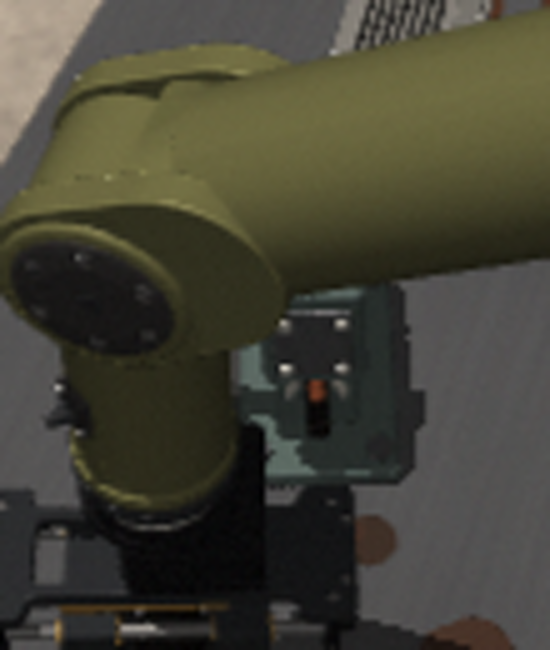

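Emit:
jog_arm([
  [0, 0.001, 0.005],
  [0, 0, 0],
  [0, 0, 0],
], fingers=[-1, -1, -1], turn=[0, 0, 0])

```text
time: 37.62
tcp_pos: [0.5783, 0.1696, 0.0688]
tool_rot: [0.985, 0.172, 0.024, 0.01]
force: [-3.1, 3.2, 24.1]
gripper_width: 0.0377
```

Emit:
jog_arm([
  [0.0007, -0.005, -0.0164],
  [0.0007, -0.0034, -0.0167],
  [0.0007, -0.0021, -0.017],
  [0.0008, -0.0007, -0.0171],
  [0.0008, 0.0007, -0.0171],
  [0.0008, 0.0021, -0.0169],
  [0.0007, 0.0035, -0.0167],
  [0.0007, 0.0048, -0.0164],
], fingers=[-1, -1, -1, -1, -1, -1, -1, -1], turn=[0, 0, 0, 0, 0, 0, 0, 0])

```text
time: 38.62
tcp_pos: [0.5764, 0.1743, 0.1991]
tool_rot: [0.985, 0.172, 0.024, 0.011]
force: [8.8, 5.5, -5.6]
gripper_width: 0.0378
```

Run:
```python
from kin import *
o,R=show(); print(w2c(o["tcp_pos"]))
th=1.14*6/14; print(ball(th)-[0,0,8])
```

```text
t 38.62 tcp [0.5764 0.1743 0.1991] F [ 8.8  5.5 -5.6] w 0.0378
q [-1.197  0.312  1.016  1.692 -0.253  1.244  0.214] tilt 3.0 az -15.4
R [[0.94, 0.339, 0.05], [0.34, -0.94, -0.014], [0.042, 0.03, -0.999]]
[-201.4   81.8  199.1]
[-200.81658274   80.          208.42230945]
```

Emit:
jog_arm([
  [0.0007, 0.0061, -0.0159],
  [0.0007, 0.0074, -0.0154],
  [0.0007, 0.0086, -0.0147],
  [0.0006, 0.0098, -0.014],
  [0.0006, 0.0109, -0.0131],
  [0.0006, 0.012, -0.0122],
  [0.0003, 0.005, -0.006],
  [0, 0, 0],
], fingers=[-1, -1, -1, -1, -1, -1, -1, -1], turn=[0, 0, 0, 0, 0, 0, 0, 0])

```text
time: 39.62
tcp_pos: [0.5944, 0.1241, 0.2888]
tool_rot: [0.985, 0.174, 0.021, 0.01]
force: [7.1, 9.3, -11.9]
gripper_width: 0.0377
```

Run:
```python
from kin import *
o,R=show(); print(w2c(o["tcp_pos"]))
s=vision.snapshot("top"); np.savez("pics/top17.npz",**s); save(s,"top17",(170,110,290,200),6)
s=vision.snapshot("side"); np.savez("pics/side17.npz",**s); save(s,"side17",(180,130,290,260),5)
```

```text
t 39.62 tcp [0.5944 0.1241 0.2888] F [  7.1   9.3 -11.9] w 0.0377
q [-1.126  0.274  1.054  1.546 -0.224  1.418  0.286] tilt 2.6 az -14.8
R [[0.939, 0.342, 0.044], [0.343, -0.939, -0.012], [0.038, 0.026, -0.999]]
[-148.1   81.6  288.8]
```

View pics/side17.png

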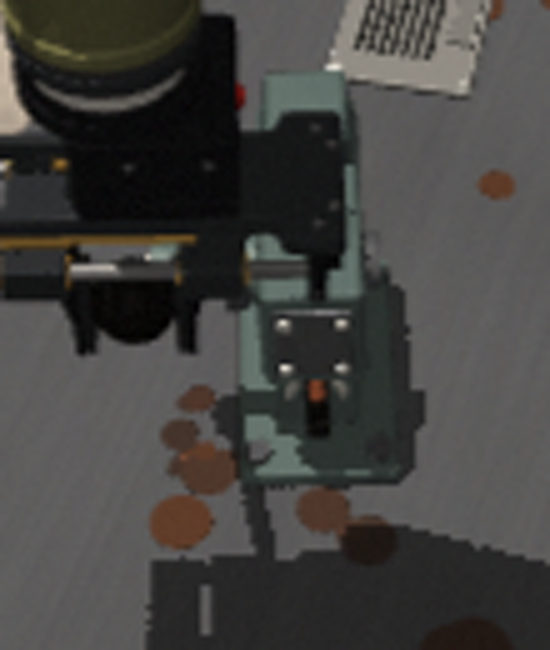

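Emit:
jog_arm([
  [0, 0.003, -0.004],
  [0, 0, 0],
  [0, 0, 0],
], fingers=[-1, -1, -1], turn=[0, 0, 0])

```text
time: 40.1
tcp_pos: [0.5943, 0.1238, 0.2894]
tool_rot: [0.984, 0.175, 0.02, 0.009]
force: [13.7, 13.6, -29.2]
gripper_width: 0.0379
```

Run:
```python
from kin import *
o,R=show(); x0=np.array(o["tcp_pos"]); G=np.array([.6285,-.0805,.242])
planrows([(x0+[0,0,.12],3,0),(G+[0,0,.12],5,0),(G+[0,0,.0],3,0)])
a=knob(1.0)
for th in [.85,.7,.55,.4,.25,.1,-.03]:
    b=knob(th); print(np.round(R.T@(c2w(b)-c2w(a)),4).tolist(),end=", "); a=b
```

```text
t 40.1 tcp [0.5943 0.1238 0.2894] F [ 13.7  13.6 -29.2] w 0.0379
q [-1.122  0.276  1.053  1.543 -0.226  1.422  0.29 ] tilt 2.5 az -15.3
R [[0.938, 0.344, 0.042], [0.345, -0.939, -0.011], [0.035, 0.025, -0.999]]
[[0.001, 0.001, -0.04], [0.001, 0.001, -0.04], [0.001, 0.001, -0.04], [-0.008, 0.04, 0.01], [-0.008, 0.04, 0.01], [-0.008, 0.04, 0.01], [-0.008, 0.04, 0.01], [-0.008, 0.04, 0.01], [-0.001, -0.0, 0.04], [-0.001, -0.0, 0.04]] [0.0, 0.0, 0.0, 0.0, 0.0, 0.0, 0.0, 0.0, 0.0, 0.0]
[[-0.001, -0.0, 0.04]] [0.0]
end [ 0.629 -0.081  0.243] [[0.938, 0.344, 0.042], [0.345, -0.939, -0.011], [0.035, 0.025, -0.999]]
[0.0001, -0.0089, -0.0014], [0.0, -0.009, -0.0], [-0.0, -0.0089, 0.0013], [-0.0001, -0.0086, 0.0026], [-0.0001, -0.0081, 0.0039], [-0.0001, -0.0074, 0.0051], [-0.0002, -0.0058, 0.0052],
```

Emit:
jog_arm([
  [0, -0.003, 0.004],
  [0, -0.002, 0.003],
  [0, 0, 0],
  [0, 0, 0],
  [0.002, 0.001, -0.04],
  [0.002, 0.001, -0.04],
  [0.002, 0.001, -0.04],
], fingers=[-1, 0.7, 0.7, 0.7, 0.7, 0.7, 0.7], turn=[0, 0, 0, 0, 0, 0, 0])

```text
time: 40.98
tcp_pos: [0.5953, 0.1199, 0.4107]
tool_rot: [0.985, 0.17, 0.021, 0.012]
force: [0.5, 0.4, -0.3]
gripper_width: 0.0732
```

Run:
```python
from kin import *
o,R=show(); x0=np.array(o["tcp_pos"]); G=np.array([.6285,-.0805,.242])
planrows([(G+[0,0,.12],5,0),(G+[0,0,.0],3,0)])
```

```text
t 40.98 tcp [0.5953 0.1199 0.4107] F [ 0.5  0.4 -0.3] w 0.0732
q [-1.093  0.269  1.074  1.309 -0.218  1.654  0.279] tilt 2.8 az -21.1
R [[0.941, 0.335, 0.045], [0.336, -0.942, -0.017], [0.036, 0.031, -0.999]]
[[-0.008, 0.04, 0.011], [-0.008, 0.04, 0.011], [-0.008, 0.04, 0.011], [-0.008, 0.04, 0.011], [-0.008, 0.04, 0.011], [-0.001, -0.002, 0.039], [-0.001, -0.002, 0.039], [-0.001, -0.002, 0.039]] [0.0, 0.0, 0.0, 0.0, 0.0, 0.0, 0.0, 0.0]
end [ 0.628 -0.08   0.243] [[0.941, 0.335, 0.045], [0.336, -0.942, -0.017], [0.036, 0.031, -0.999]]
```

Emit:
jog_arm([
  [-0.008, 0.04, 0.011],
  [-0.008, 0.04, 0.011],
  [-0.008, 0.04, 0.011],
  [-0.008, 0.04, 0.011],
  [-0.008, 0.04, 0.011],
  [-0.001, -0.002, 0.039],
  [0, 0, 0],
], fingers=[0.7, 0.5, 0.2, 0, 0, 0, 0], turn=[0, 0, 0, 0, 0, 0, 0])

```text
time: 41.85
tcp_pos: [0.6261, -0.0813, 0.3177]
tool_rot: [0.985, 0.17, 0.018, 0.011]
force: [-0.7, 0.3, 0.2]
gripper_width: 0.0438
```

Run:
```python
from kin import *
s=vision.snapshot("side"); np.savez("pics/side18.npz",**s); save(s,"side18",(180,130,290,240),6)
s=vision.snapshot("top"); np.savez("pics/top18.npz",**s); save(s,"top18",(170,110,290,200),6)
o,R=show(); G=np.array([.6285,-.0805,.242])
planrows([(G+[0,0,.0],2,0)])
```

```text
t 41.95 tcp [ 0.6281 -0.0805  0.321 ] F [ 0.6 -0.   0.1] w 0.044
q [-0.749  0.352  1.09   1.431 -0.309  1.496  0.668] tilt 2.8 az -20.8
R [[0.94, 0.337, 0.045], [0.338, -0.941, -0.017], [0.037, 0.032, -0.999]]
[[-0.001, -0.001, 0.039], [-0.001, -0.001, 0.039]] [0.0, 0.0]
end [ 0.629 -0.081  0.243] [[0.94, 0.337, 0.045], [0.338, -0.941, -0.017], [0.037, 0.032, -0.999]]
```

View pics/side18.png

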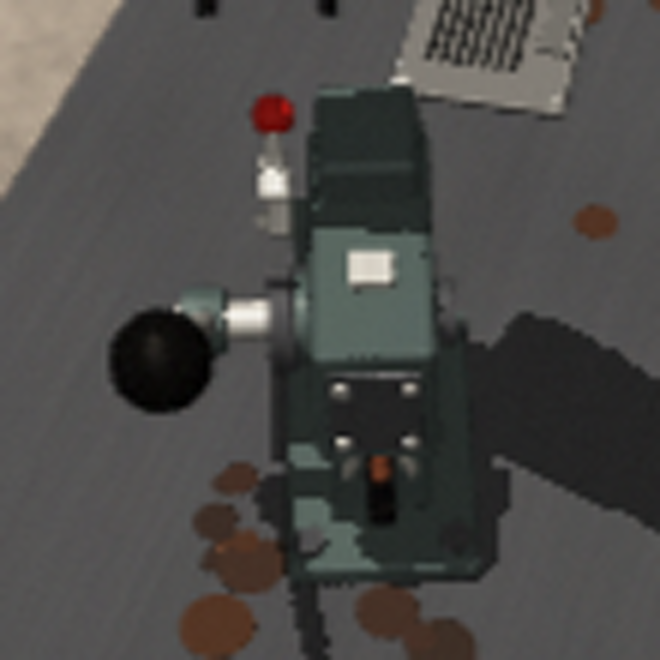

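View pics/top18.png

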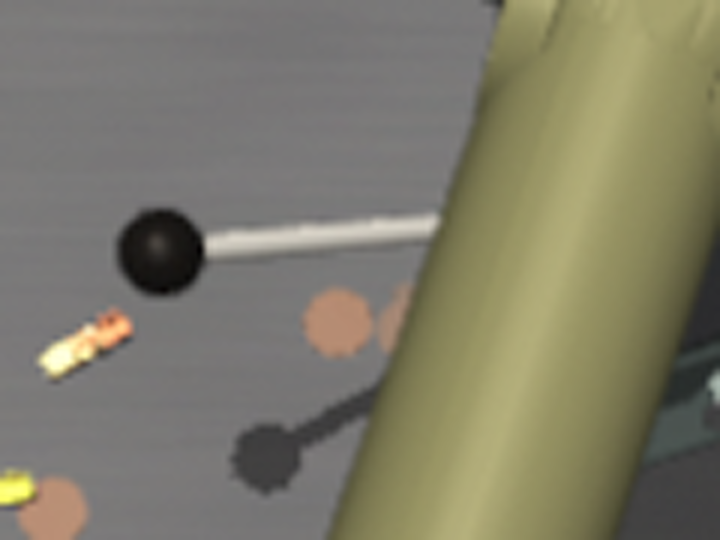

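Emit:
jog_arm([
  [-0.001, -0.001, 0.039],
  [0, -0.001, 0.038],
  [0, 0, 0],
  [0, 0, 0],
  [0, 0, 0],
  [0, 0, 0],
  [0, 0, 0],
], fingers=[0, 0, 0, -1, -1, -1, -1], turn=[0, 0, 0, 0, 0, 0, 0])

```text
time: 42.82
tcp_pos: [0.6289, -0.0819, 0.2444]
tool_rot: [0.985, 0.171, 0.02, 0.012]
force: [-4.6, -0.4, 6.2]
gripper_width: 0.0179
```

Run:
```python
from kin import *
o,R=show(); print(w2c(o["tcp_pos"]))
```

```text
t 42.83 tcp [ 0.6289 -0.0819  0.2444] F [-4.6 -0.4  6.2] w 0.0179
q [-0.742  0.388  1.067  1.551 -0.341  1.358  0.693] tilt 2.7 az -22.0
R [[0.941, 0.336, 0.044], [0.337, -0.941, -0.018], [0.035, 0.031, -0.999]]
[ 57.4  44.1 244.4]
```

Emit:
jog_arm([
  [0.0001, -0.0089, -0.0014],
  [0, -0.009, 0],
  [0, -0.0089, 0.0013],
  [-0.0001, -0.0086, 0.0026],
  [-0.0001, -0.0081, 0.0039],
  [-0.0001, -0.0074, 0.0051],
  [-0.0002, -0.0058, 0.0052],
  [0, 0, 0],
], fingers=[-1, -1, -1, -1, -1, -1, -1, -1], turn=[0, 0, 0, 0, 0, 0, 0, 0])

```text
time: 43.82
tcp_pos: [0.6097, -0.0281, 0.2248]
tool_rot: [0.985, 0.171, 0.019, 0.012]
force: [-4.5, -2.6, 4.2]
gripper_width: 0.0181
```

Run:
```python
from kin import *
o,R=show(); print(w2c(o["tcp_pos"]))
s=vision.snapshot("side"); np.savez("pics/side19.npz",**s); save(s,"side19",(180,130,290,240),6); print(knobpx(s))
```

```text
t 43.83 tcp [ 0.6097 -0.0281  0.2248] F [-4.5 -2.6  4.2] w 0.0181
q [-0.88   0.336  1.079  1.638 -0.295  1.305  0.585] tilt 2.6 az -22.7
R [[0.941, 0.337, 0.043], [0.337, -0.941, -0.018], [0.034, 0.031, -0.999]]
[  0.3  44.4 224.8]
[(array([225.11, 167.28]), np.int32(18))]
```

View pics/side19.png

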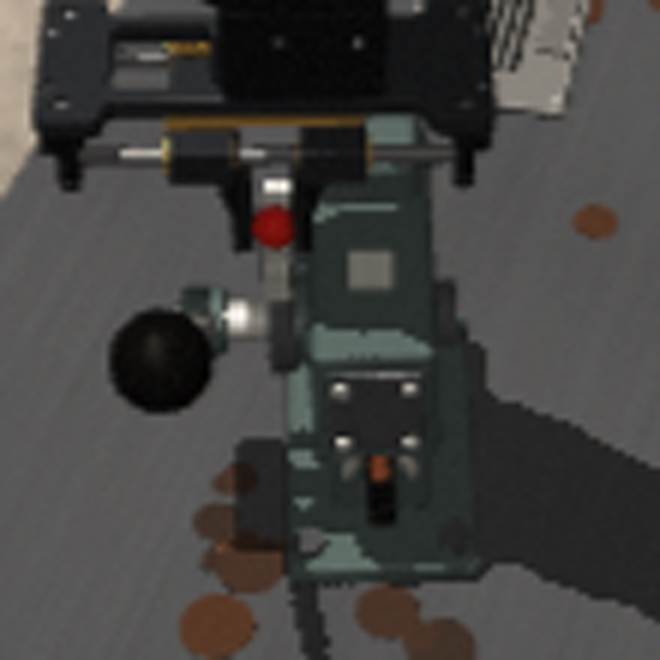

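Emit:
jog_arm([
  [0, -0.003, 0.003],
  [0, 0, 0],
], fingers=[-1, -1], turn=[0, 0])

```text
time: 44.12
tcp_pos: [0.6097, -0.0278, 0.2244]
tool_rot: [0.985, 0.17, 0.021, 0.014]
force: [-7.6, -3.7, 16.3]
gripper_width: 0.0181
```

Emit:
jog_arm([
  [0, 0.002, -0.002],
  [0, 0, 0],
  [0, 0, 0],
  [0.001, 0.001, -0.03],
  [0.002, 0.001, -0.05],
  [0.002, 0.001, -0.05],
], fingers=[-1, 0, 0, 0, 0, 0], turn=[0, 0, 0, 0, 0, 0])

```text
time: 44.88
tcp_pos: [0.6106, -0.0245, 0.3549]
tool_rot: [0.985, 0.172, 0.021, 0.012]
force: [0.2, -0.5, 0.2]
gripper_width: 0.0431
```

Emit:
jog_arm([
  [-0.05, 0, -0.02],
  [-0.05, 0, -0.01],
  [-0.05, 0, 0],
  [-0.05, 0, 0],
  [0, 0, 0],
  [0, 0, 0],
], fingers=[0, 0, 0, 0, 0, 0], turn=[0, 0, 0, 0, 0, 0])

```text
time: 45.62
tcp_pos: [0.4491, -0.0833, 0.3792]
tool_rot: [0.985, 0.171, 0.022, 0.01]
force: [0.6, 1.0, 0.5]
gripper_width: 0.0432
```

Run:
```python
from kin import *
o,R=show()
for n,b in [("side",(180,130,330,340)),("top",(80,110,290,260))]:
    s=vision.snapshot(n); np.savez(f"pics/{n}20.npz",**s); save(s,n+"20",b,3); print(knobpx(s))
    if n=="side": save(s,"side20n",(230,195,260,225),20)
for n in["side","top"]: print(knobpx(dict(np.load(f"pics/{n}1.npz",allow_pickle=True))))
```

```text
t 45.62 tcp [ 0.4491 -0.0833  0.3792] F [0.6 1.  0.5] w 0.0432
q [-0.86  -0.3    0.774  1.704  0.226  1.607  0.253] tilt 2.8 az -14.9
R [[0.941, 0.336, 0.048], [0.337, -0.941, -0.013], [0.041, 0.028, -0.999]]
[(array([225., 167.]), np.int32(31))]
[(array([251.2 , 153.92]), np.int32(25))]
[(array([224.9 , 166.97]), np.int32(30))]
[(array([251.2 , 153.92]), np.int32(25))]
```

View pics/side20.png

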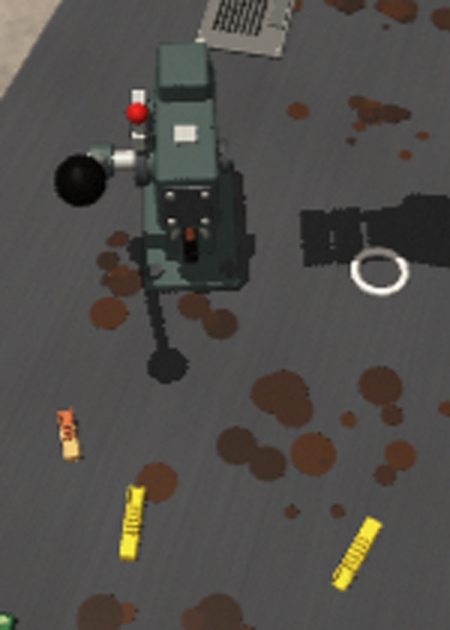

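View pics/side20n.png

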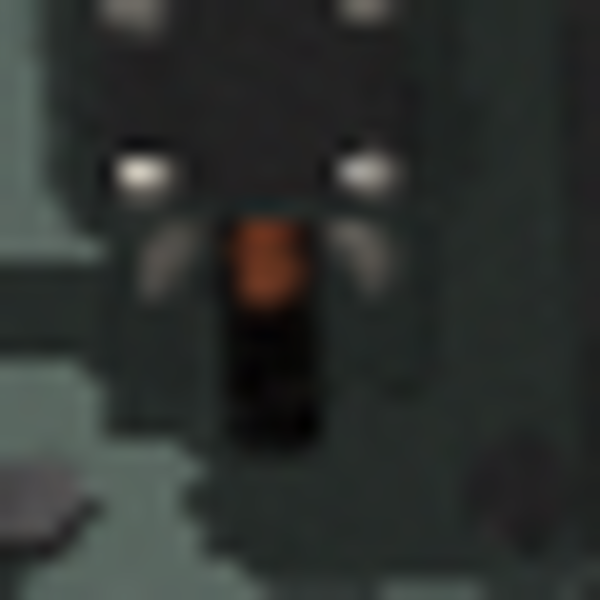

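View pics/top20.png

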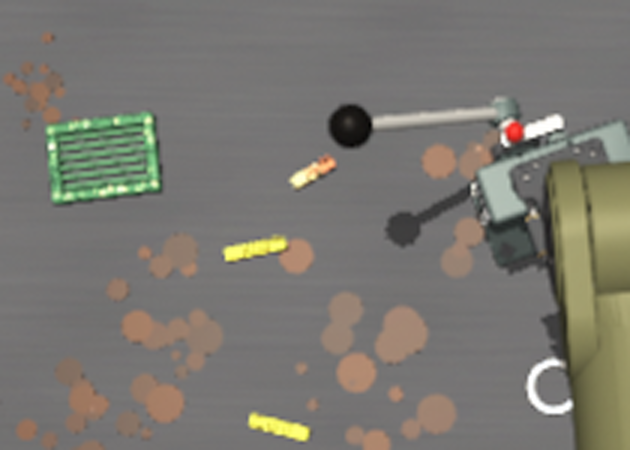

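Run:
```python
from station import manip
print(manip.finish_job())
```

```text
the job is handed in; nothing more can be done
None
```

The black five-lug strip is crimped and lying in the nest, and the job was handed in at 45.6 s of the 67 s. The handle is right up, the catch is on, and the gripper is clear of everything.

**How it went:**
- **Placing the strip:** The interface only turns the tool about its own axis. I got the 40° lean by driving the arm against its reach limits, then gripped the strip and slid it in with the catch still on. The force against the back stop rose to about 8 N before I let go.
- **Catch and handle:** I brought the tool upright again, carried the catch knob fully back, took the handle down and up again, and put the catch back on. At each end I pushed a little further and the force rose, so each stop was reached.

**Last checks:**
- **Knob and ball:** The knob is within 0.1 pixel of its starting place in both cameras. After the handle was raised, the ball was back where it had been before the pull.
- **Strip:** It looks the same in the nest before and after the crimp. No camera can see the barrel under the ram, so I could not check the crimp itself.
- **Bystanders:** The tan strip, bezel, ring and radio back look unmoved. I compared positions for the tan strip only; the others I judged by eye.

**What did not go cleanly:**
- **Catch jam:** My first try at throwing the catch, by pushing with closed fingertips, jammed at about half travel. The wrist force reached about 70 N, under the 120 N limit. I take the contact to have been at the fingertips, not the gripper's body, which has a 40 N limit, but I could not confirm that. I backed off and gripped the knob instead.
- **Strip depth:** The strip's tail appeared about 3 mm further in than my estimate of the crimper's position predicted. I trusted the contact with the back stop over that estimate.

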